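# Tip the chilling cubes into the ice bucket and clip its lid

### The arm

A 6-joint arm with a two-finger parallel gripper is mounted at the origin on the work surface. World frame = base frame: x ahead of the robot, y to its left, z up, the work surface at z = 0. Lengths are in m, angles in rad, forces in N, time in s.
With the tool pointing down it reaches from about 0.35 to 0.85 m from the base axis. Payload 8.1 kg.
Tool frame: the origin (TCP) lies at the very end of the fingers, on their centre line; the grasp point (between the pads) lies 19 mm behind it (robot.pinch_z is the distance from the TCP to the grasp point, in m); x points along the fingers, z is the direction in which the jaws open and shut, and the axes are right-handed (so a half turn about x gives the same grasp; the last joint's range is limited). The gripper opens to 93 mm and grips with 3 to 60 N. Pads are 15 mm wide; open, the fingers measure 128 mm over their backs; the gripper's body (75 mm by 188 mm) begins 65 mm behind the grasp point.
Start: joints at [1.178, 0.13, 1.488, -0, 1.523, -0.085], TCP at [0.182, 0.572, 0.192] pointing down, gripper open.
Joint ranges: [-2.96, 2.96], [-0.89, 2.26], [0.02, 2.5], [-1.34, 4.48], [0, 2.73], [-2.66, 2.66]. Speed limits (rad/s): [2.39, 2.39, 2.79, 3.14, 3.14, 3.14].

### API

Orientations are given as a rotation vector (axis times angle).
In Python, from plant import robot, optics, ticket gives the robot as it stands.
- The arm moves only by the tool jog_arm, never from a script. Its argument "targets" is a list of rows, each a list of 7 numbers: the shift along the tool's x, y, z in cm, then the turn, a rotation vector about the tool's x, y, z in degrees, then the closure, from 0 (fully open) to 1 (shut). In form: [[dx, dy, dz, ax, ay, az, grip], ...]. A call has 1 to 5 rows; each row is the pose to reach, as a shift and turn from the pose measured when the call began, along the tool's axes at that moment; what a row does not reach only later rows make up. A row lasts 1/8 s, in which the tool goes at most 62.5 mm and 10.7 degrees, less where a joint would pass 70% of its speed; a pose out of reach is approached as far as the arm can. A call with a gripper value outside its range is refused whole. The fingers move at their own pace and stop on an object; "squeeze" is the grip in N (left out, the last holds). Time passes only in rows, so rows that repeat a pose let the fingers close. It gives the time, the measured TCP pose, the force and the opening at its end, in the units of the state.
- robot.read_state(): the state, without advancing time (a new reading comes with each control period).
- optics.read_camera(name): name is "side" or "top" or "wrist"; returns a dict with "frame" (400x640x3 uint8, red, green, blue), "vertical_fov" (degrees; the focal length in pixels is half the picture's height over the tangent of half this angle, whatever the lens; pixels are square), "cx", "cy" (the principal point, pixels), "k1" (the pictures are not rectified: a ray, as slopes to the right and down, at radius r is drawn at 1 + k1 r^2 times it, then the intrinsics apply), "R" (3x3) and "t" (3): a world point X has camera coordinates R X + t. Camera axes: x right, y down, z forward; pixel columns grow to the right and rows downward; lengths in m; the calibration is good to about 2 mm. A picture is of the moment at which its call begins. There is no depth.
- ticket.close_job(): hands the job in, once; it reports no verdict.
The state is a dict: "t": time; "q": joint angles; "dq": joint speeds; "joint_torque": joint torques, N m; "tool_pos": TCP position; "orientation": TCP orientation; "force": force on the tool from outside, world axes, zero at the start; "wrist_torque": the same for the moment, N m; "opening": finger opening in m.
Only numpy, scipy, OpenCV 4.12 (cv2) and the standard library are available. Lean on these libraries where they do the work, as an engineer would, in place of code of your own. Each camera call takes 0.05 s, during which the arm holds its last target.

### The job

Turn the free-spinning turntable until the open ice bucket stands squarely under the front of the tipping steel skip, push the skip forward past its detent so that all four metal chilling cubes drop into the bucket, then ease the skip all the way back upright without letting it fall back. Finally swing the bucket's hinged lid shut and press its far edge down until it clicks. Keep both espresso cups standing on the turntable, and leave the ashtray and the tongs where they are.

Things in the scene. Friction and masses are not known exactly. Their poses are not given: they have to be found in the camera images.
- turntable_axis (a point): centre of the top of a round wooden turntable, 300 mm across, 12 mm thick, top 22 mm above the work surface. Turns freely either way about the vertical here; slight friction (about 0.05 N m) keeps it where it is left. Frame turns with the platter: +x points to the ice bucket, -x to the finger peg, z up
- peg_mid (a point): upright round steel finger peg on the turntable, for turning it: 16 mm across, 45 mm tall; this point is 21 mm below its top, 24 mm above the platter, 120 mm from the axis, opposite the bucket
- bucket_mouth (a point): centre of the mouth, at rim height, of the round glass ice bucket fixed on the turntable: 120 mm across outside, 112 inside, 92 tall, rim 114 mm above the work surface, centre 85 mm from the turntable axis. +x points away from that axis. Lid hinge on the -x side; spring catch outside the rim on the +x side, reaching 88 mm from here
- drop_point (a point): point fixed to the skip's stand, at bucket-rim height, where point bucket_mouth belongs when the skip is tipped: 105 mm in front of the skip's pivot, 85 mm from the turntable axis; axes as skip_pivot
- skip_pivot (a point): middle of the skip's level pivot, fixed on the stand 180 mm above the work surface, 190 mm from the turntable axis. +x is the level dumping direction (to the turntable axis), y along the pivot, z up. Two upright wooden cheeks carry it, at y = +-48 to 55 mm, x = -35 to 15 mm, up to 12 mm above the pivot; foot plate below
- skip_lip (a point): middle of the front lip of the open-topped steel skip, 82 mm wide. Upright: 22 mm in front of and 82 mm above the pivot; the floor runs 82 mm back from the pivot, side and rear walls 40 mm high. Fully tipped, the lip is over the bucket's mouth, 10 mm above the rim. Axes turn with the skip
- skip (a joint): tip angle, rad: 0 upright on its stop (below 0.06 is upright), 2.0 fully forward on its stop. Weight and a detent hold it upright; leaving takes about 5 N, level, on the bar, over the first 0.3 rad. Beyond about 1.2 (0.8 when empty) it falls forward by itself; coming back below that it falls back by itself unless held: faster than 2.2 rad/s between 0.4 and 0.25 is a drop, not easing
- bar_mid (a point): middle of the skip's round push bar, 10 mm thick, 78 mm long, parallel to the pivot, on two end arms above the rear wall, whose edge is 40 mm below it. Turns with the skip on a 124 mm circle: at joint value a it is, from skip_pivot in its axes, at x = -95 cos a + 80 sin a, z = 80 cos a + 95 sin a (mm). y along the bar
- lid (a joint): lid angle, rad: 0 shut and clicked (below 0.035), 1.85 fully open, leaning over the turntable's axis, where its weight keeps it; below 1.57 it falls shut slowly by itself and stops on the spring catch at about 0.1. Pressing the far edge down with about 6 to 10 N clicks it home
- lid_hinge (a point): hinge of the lid, on the bucket's rim 60 mm from its centre towards the turntable axis; hinge line along y. Frame turns with the lid: x from hinge to far edge, z out of its outer (top) face, which is 3 mm above this point
- lid_far_edge (a point): press point on the outer face of the round steel lid (124 mm across, 5 mm thick) by its far edge, 112 mm from the hinge line; 120 mm above the work surface when clicked. Under the skip, the upright lip stands 31 mm further out and higher: lean the tool back towards the turntable axis, or turn the platter clear. Axes as lid_hinge
- cup0_mid (a point): half-way up one of two white ceramic espresso cups, 60 mm across the rim, 54 mm tall, loose on the turntable; z is its upright axis
- cup1_mid (a point): half-way up the other, identical espresso cup
- ashtray_mid (a point): half-way up a round crystal ashtray, 104 mm across, 34 mm tall, on the work surface; leave it within 30 mm
- tongs_mid (a point): middle of stainless ice tongs lying on the work surface, 180 mm long along x, 45 mm wide, 12 mm high; leave them within 30 mm
- stone0_mid (a point): centre of a rounded metal chilling cube, 26 mm, about 50 g, one of four loose in the skip (at first the front right one, seen along the dumping direction)
- stone1_mid (a point): centre of a rounded metal chilling cube, 26 mm, about 50 g, one of four loose in the skip (at first the front left one, seen along the dumping direction)
- stone2_mid (a point): centre of a rounded metal chilling cube, 26 mm, about 50 g, one of four loose in the skip (at first the rear right one, seen along the dumping direction)
- stone3_mid (a point): centre of a rounded metal chilling cube, 26 mm, about 50 g, one of four loose in the skip (at first the rear left one, seen along the dumping direction)
Mind the look-alikes: they are no part of the job. Leave any red look-alike of the part that bears cup1_mid alone. Leave any black look-alike of the part that bears stone0_mid alone.

How it is judged:
On the way, in this order (a step that is already met when the one before it is completed fails the run):
1. with the bucket under it, the skip is tipped fully forward (beyond 1.7 rad) (value of joint skip above 1.7 rad and horizontal distance between bucket_mouth and drop_point below 0.03 m), for 0.1 s.
2. all four cubes are in the bucket and the skip is back upright in its detent (horizontal distance between each of stone0_mid, stone1_mid, stone2_mid, stone3_mid and bucket_mouth below 0.056 m and z of stone0_mid in the frame of bucket_mouth between -0.095 and 0 m and z of stone1_mid in the frame of bucket_mouth between -0.095 and 0 m and z of stone2_mid in the frame of bucket_mouth between -0.095 and 0 m and z of stone3_mid in the frame of bucket_mouth between -0.095 and 0 m and value of joint skip below 0.06 rad), for 0.2 s.
3. the lid is shut and clicked (value of joint lid below 0.035 rad), for 0.2 s.
At the end, for the whole second after the job is handed in: All four cubes lie in the bucket below its rim, the skip is upright (under 0.06 rad), the lid is clicked shut (under 0.035 rad), both cups stand upright on the turntable (within 0.2 rad of vertical), and the ashtray and tongs are within 30 mm of where they began (all of step 2 and value of joint lid below 0.035 rad and angle between each of cup0_mid, cup1_mid's own z axis and vertical below 0.2 rad and horizontal distance between each of cup0_mid, cup1_mid and turntable_axis below 0.15 m and height (world z) of each of cup0_mid, cup1_mid above 0.035 m and distance of each of ashtray_mid, tongs_mid from where it was at the start of the episode below 0.03 m); the robot touches nothing.
It fails at once if the skip is let fall back (faster than 2.2 rad/s between 0.4 and 0.25 rad) (value of joint skip between 0.25 and 0.4 rad and velocity of joint skip below -2.2 rad/s).
It fails at once if an espresso cup is tipped over (angle between cup0_mid's own z axis and vertical above 0.7 rad).
It fails at once if an espresso cup is tipped over (angle between cup1_mid's own z axis and vertical above 0.7 rad).
It fails at once if the ashtray or the tongs are moved by more than 30 mm (distance of any of ashtray_mid, tongs_mid from where it was at the start of the episode above 0.03 m).
It also fails if it takes over 67 s, if anything falls off the work surface, if the arm or the gripper's body presses on something with over 40 N, if the wrist force passes 120 N, or if a joint passes its speed limit or range.

## Working session

There is one attempt and no reset: what is moved stays moved. The work goes in short steps, Python scripts to look and compute and a tool call to move; the robot and the scene stay as the last step left them, time stands still between calls to the robot, and variables do not carry over. Pictures are saved under pics/ and viewed, and the job is handed in when it is done.

Besides the shell and the picture viewer there is one more tool, called after ">>>" as a command line: name --pt "numbers of a row" for each row, then --argument value for the rest. jog_arm: Moves the arm, as the interface text tells. Its arguments: {"type":"object","properties":{"targets":{"type":"array"},"squeeze":{"type":"number"}},"required":["targets"]}

```bash
ls; mkdir -p pics
cat > look.py <<'E'
import cv2,sys,pickle
from plant import robot,optics
def shot(name,out):
    c=optics.read_camera(name)
    cv2.imwrite(f'pics/{out}.png',c['frame'][:,:,::-1])
    pickle.dump(c,open(f'pics/{out}.pkl','wb'))
    return c
E
python3 - <<'E'
from look import *
for n in ['side','top','wrist']:
    c=shot(n,n+'0'); print(n,c['vertical_fov'],c['cx'],c['cy'],c['k1'],c['R'].tolist(),c['t'])
print(robot.read_state())
E
```

```text
pics
side 43.28584973612234 327.7848692662394 191.7463711422971 -0.05852242154651536 [[-0.7146940593180257, 0.699419815076072, -0.00493192198594216], [0.4011240667083474, 0.40408715111271215, -0.822078498327848], [-0.5729850649736689, -0.5895129316516863, -0.5693528069067151]] [ 0.47641221 -0.04454716  1.73137867]
top 51.83013527968098 319.52442213041223 190.5624829787989 0.0047352877119133845 [[-0.02234378552860588, -0.9997330056316408, 0.005888352823821738], [-0.9931273603863453, 0.021518553587636487, -0.11504346093345108], [0.11488603614148296, -0.008418390714511153, -0.9933430069203063]] [-0.10533263  0.5413426   1.04676157]
wrist 61.7526027425242 318.55270328896626 199.84447862671183 -0.0035940333352839555 [[0.30280136321005463, 0.9530506526123838, -0.002405824857444709], [0.9241446686340262, -0.29299851773909924, 0.24517034901879825], [0.23295485801640003, -0.07646124611725161, -0.9694770301398371]] [-0.597997   -0.02954642  0.39008592]
{'t': 0.15, 'q': array([ 1.17762526e+00,  1.31007682e-01,  1.48899171e+00, -1.39077095e-05,
        1.52298846e+00, -8.53886019e-02]), 'dq': array([ 0.0003462 , -0.00146503, -0.00226232,  0.00025761, -0.00103724,
        0.00058888]), 'joint_torque': array([ 6.74652947e-04, -5.60475326e+01, -4.92333519e+01,  7.68192834e-02,
        3.05860292e-02, -8.02773980e-05]), 'tool_pos': array([0.18156952, 0.57138822, 0.19113705]), 'orientation': array([-0.98032696,  1.34044359,  0.97910472]), 'force': array([0.43240257, 0.7528549 , 0.03669158]), 'wrist_torque': array([-0.02604891,  0.01627304, -0.02566151]), 'opening': 0.09301509575092784}
```

View pics/side0.png

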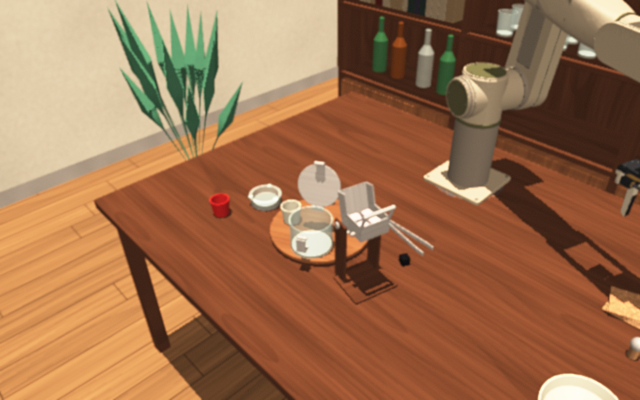

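View pics/top0.png

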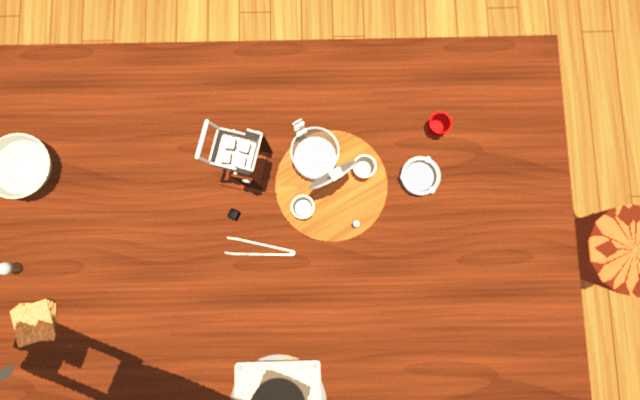

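View pics/wrist0.png

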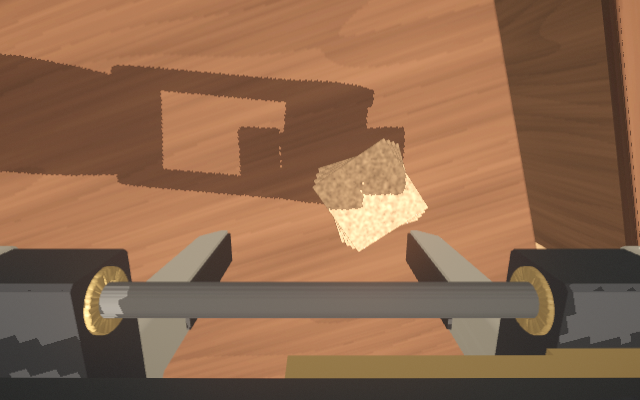

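```bash
cat > geo.py <<'E'
import numpy as np,pickle,cv2
def load(n): return pickle.load(open(f'pics/{n}.pkl','rb'))
def ray(c,u,v):
    f=200/np.tan(np.radians(c['vertical_fov']/2))
    x=(u-c['cx'])/f;y=(v-c['cy'])/f
    rd=np.hypot(x,y);r=rd
    for _ in range(20): r=rd/(1+c['k1']*r*r)
    s=r/rd if rd>0 else 1
    R=np.array(c['R']);t=np.array(c['t'])
    return -R.T@t, R.T@np.array([x*s,y*s,1])
def onz(c,u,v,z):
    o,d=ray(c,u,v); return o+d*(z-o[2])/d[2]
def proj(c,X):
    f=200/np.tan(np.radians(c['vertical_fov']/2))
    p=np.array(c['R'])@np.array(X)+np.array(c['t']); x,y=p[0]/p[2],p[1]/p[2]
    k=1+c['k1']*(x*x+y*y); return np.array([c['cx']+f*x*k,c['cy']+f*y*k])
def tri(ps):
    A=np.zeros((3,3));b=np.zeros(3)
    for c,u,v in ps:
        o,d=ray(c,u,v);d/=np.linalg.norm(d);M=np.eye(3)-np.outer(d,d);A+=M;b+=M@o
    X=np.linalg.solve(A,b)
    return X,[np.linalg.norm(np.cross(X-ray(c,u,v)[0],ray(c,u,v)[1]/np.linalg.norm(ray(c,u,v)[1]))) for c,u,v in ps]
E
python3 - <<'E'
from geo import *
c=load('top0');im=c['frame'][:,:,::-1]
cv2.imwrite('pics/topc.png',cv2.resize(im[100:260,190:390],None,fx=4,fy=4,interpolation=cv2.INTER_CUBIC)[:600])
c=load('side0');im=c['frame'][:,:,::-1]
cv2.imwrite('pics/sidec.png',cv2.resize(im[150:300,240:440],None,fx=4,fy=4,interpolation=cv2.INTER_CUBIC))
E
```

```text
(no output)
```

View pics/topc.png

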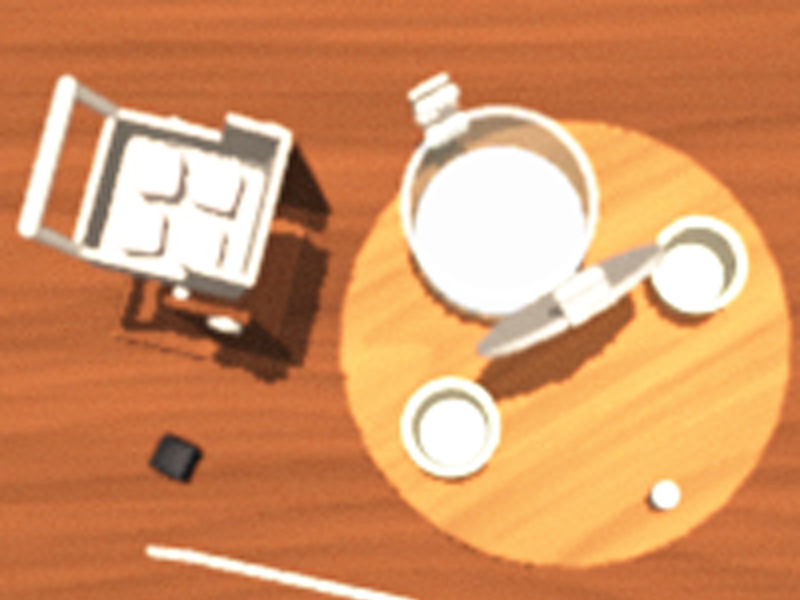

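View pics/sidec.png

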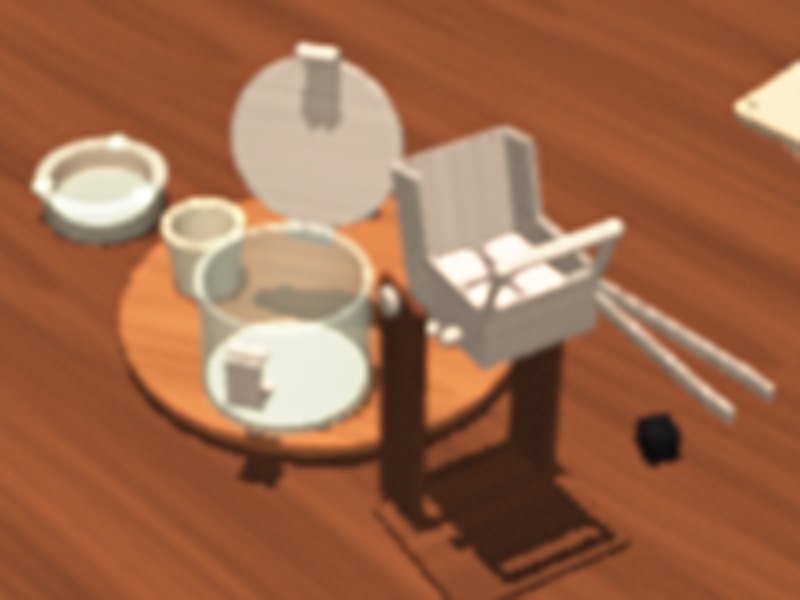

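Run:
```python
from geo import *
T=load('top0');S=load('side0')
im=T['frame'].astype(int)
hsv=cv2.cvtColor(T['frame'],cv2.COLOR_RGB2HSV)
m=((hsv[...,0]>10)&(hsv[...,0]<22)&(hsv[...,2]>190)&(hsv[...,1]>90)).astype(np.uint8)
m[:, :260]=0;m[:,400:]=0;m[:110]=0;m[260:]=0
cs,_=cv2.findContours(cv2.morphologyEx(m,cv2.MORPH_CLOSE,np.ones((3,3))),cv2.RETR_EXTERNAL,cv2.CHAIN_APPROX_NONE)
k=cv2.convexHull(np.vstack([x for x in cs if cv2.contourArea(x)>20]))[:,0]
P=np.array([onz(T,u,v,0.022)[:2] for u,v in k])
(e)=cv2.minEnclosingCircle((P*1000).astype(np.float32)); print('platter',e)
def tc(u,v): return 190+(u+.5)/4-.5,100+(v+.5)/4-.5
def sc(u,v): return 240+(u+.5)/4-.5,150+(v+.5)/4-.5
w=lambda u,v,z: np.round(onz(T,*tc(u,v),z)*1000,1)
A=w(*(665,494),.067);print('peg',A)
print('bucket', w(500,212,.114), 'L/R/T/B',w(403,212,.114),w(598,212,.114),w(500,106,.114),w(500,317,.114))
b1=w(67,85,.260);b2=w(32,230,.260);print('bar',b1,b2,np.linalg.norm(b1-b2),(b1+b2)/2)
print('cups',w(699,264,.076),w(451,428,.076))
bar=[tri([(T,*tc(67,85)),(S,*sc(487,290))]),tri([(T,*tc(32,230)),(S,*sc(617,230))])]; print(bar)
```

```text
platter ((567.821044921875, -144.082763671875), 266.9476013183594)
peg [ 450.5 -206.3   67. ]
bucket [ 622.9 -106.6  114. ] L/R/T/B [624.2 -47.4 114. ] [ 621.7 -166.5  114. ] [ 689.3 -108.   114. ] [ 558.2 -105.3  114. ]
bar [664.7 118.7 260. ] [587.8 136.2 260. ] 78.86608903705073 [626.25 127.45 260.  ]
cups [ 594.8 -231.7   76. ] [494.3 -73.1  76. ]
[(array([0.67060132, 0.11922043, 0.24817047]), [np.float64(0.0035811955498490987), np.float64(0.003581195549849169)]), (array([0.58757655, 0.13810375, 0.25700703]), [np.float64(0.0013654887774160553), np.float64(0.0013654887774160202)])]
```

Run:
```python
from geo import *
T=load('top0')
def tc(u,v): return 190+(u+.5)/4-.5,100+(v+.5)/4-.5
w=lambda u,v,z: np.round(onz(T,*tc(u,v),z)*1000,1)
L,R,B,Tp=[w(*p,.022) for p in [(340,343),(790,343),(570,567),(570,120)]]
print(L,R,B,Tp)
print('lid hinge ends', w(482,352,.234),w(662,247,.234), 'catch',w(434,100,.12))
hsv=cv2.cvtColor(T['frame'],cv2.COLOR_RGB2HSV)
print(hsv[150:220:6,270:400:10,0].tolist()[5],hsv[185,270:400:6].tolist())
im=cv2.resize(T['frame'][90:280,380:460,::-1],None,fx=3,fy=3); cv2.imwrite('pics/ash.png',im)
cv2.imwrite('pics/tongs.png',cv2.resize(T['frame'][190:280,200:330,::-1],None,fx=5,fy=5))
```

```text
[556.4   1.1  22. ] [ 550.  -296.7   22. ] [ 406.  -147.2   22. ] [ 704.2 -154.9   22. ]
lid hinge ends [522.2 -95.7 234. ] [ 576.8 -193.2  234. ] catch [692.2 -67.7 120. ]
[10, 18, 17, 18, 11, 17, 30, 12, 20, 11, 19, 19, 11] [[11, 181, 189], [18, 145, 254], [17, 155, 252], [18, 147, 253], [17, 151, 253], [16, 157, 251], [17, 152, 253], [15, 44, 190], [19, 37, 237], [13, 72, 201], [11, 172, 153], [11, 176, 158], [11, 177, 202], [19, 152, 254], [18, 149, 254], [18, 152, 253], [20, 139, 254], [19, 148, 254], [17, 157, 252], [18, 152, 253], [11, 173, 202], [10, 179, 204]]
```

```bash
cat > mv.py <<'E'
import numpy as np
from scipy.spatial.transform import Rotation as Ro
from plant import robot
def ori(jaw_deg, lean=0, leandir=0):
    """tool x down, jaw(z) at heading jaw_deg; then lean: body moves toward heading leandir by lean deg"""
    x=np.array([0,0,-1.]);z=np.array([np.cos(np.radians(jaw_deg)),np.sin(np.radians(jaw_deg)),0])
    M=np.stack([x,np.cross(z,x),z],1)
    a=np.radians(leandir); ax=np.cross([0,0,1],[np.cos(a),np.sin(a),0])
    return Ro.from_rotvec(ax*np.radians(lean))*Ro.from_matrix(M)
def row(p,o,s=None):
    s=s or robot.read_state()
    R0=Ro.from_rotvec(s['orientation'])
    d=R0.inv().apply(np.array(p)-s['tool_pos'])*100
    r=(R0.inv()*o).as_rotvec(degrees=True)
    return np.round(np.r_[d,r],1).tolist()
def st():
    s=robot.read_state();R=Ro.from_rotvec(s['orientation']).as_matrix()
    print('t',round(s['t'],2),'pos',np.round(s['tool_pos']*1000,1),'x',np.round(R[:,0],3),'jaw',round(np.degrees(np.arctan2(R[1,2],R[0,2])),1),'F',np.round(s['force'],1),'open',round(s['opening']*1000,1),'q',np.round(s['q'],2))
    return s
AX=np.array([.555,-.149]); TH=np.radians(75.7); E=np.array([np.cos(TH),np.sin(TH)]); PV=AX+.190*E
E
python3 - <<'E'
from mv import *
s=st()
for j in (119,142,-38,-61): print(j,row([.4505,-.2063,.12],ori(j)))
E
```

```text
t 0.15 pos [181.6 571.4 191.1] x [-0.001 -0.001 -1.   ] jaw 72.4 F [0.4 0.8 0. ] open 93.0 q [ 1.18  0.13  1.49 -0.    1.52 -0.09]
119 [7.2, -49.2, -66.0, -46.6, -0.1, -0.0]
142 [7.2, -49.2, -66.0, -69.6, -0.1, -0.1]
-38 [7.2, -49.2, -66.0, 110.4, -0.1, 0.1]
-61 [7.2, -49.2, -66.0, 133.4, -0.0, 0.1]
```

>>> jog_arm --pt "0 -49.2 -66 133 0 0 0.4" --pt "0 -49.2 -66 133 0 0 0.4" --pt "0 -49.2 -66 133 0 0 0.4" --pt "0 -49.2 -66 133 0 0 0.4" --pt "0 -49.2 -66 133 0 0 0.4"

```text
t: 0.78
tool_pos: [0.2839, 0.2746, 0.1918]
orientation: [-0.252, 1.556, 0.25]
force: [1.3, -0.6, 0.8]
opening: 0.0559
```

Run:
```python
from mv import *
s=st()
for j in (-61,): print(j,row([.4505,-.2063,.12],ori(j)))
```

```text
t 0.78 pos [283.9 274.6 191.8] x [ 0.001 -0.001 -1.   ] jaw 18.3 F [ 1.3 -0.6  0.8] open 55.9 q [ 0.64 -0.46  2.01 -0.    1.59  0.32]
-61 [7.2, -50.9, 0.7, 79.3, 0.0, 0.0]
```

>>> jog_arm --pt "0 -51 0.7 79 0 0 0.45" --pt "0 -51 0.7 79 0 0 0.45" --pt "0 -51 0.7 79 0 0 0.45" --pt "0 -51 0.7 79 0 0 0.45" --pt "0 -51 0.7 79 0 0 0.45"

```text
t: 1.4
tool_pos: [0.3861, -0.021, 0.1923]
orientation: [0.484, 1.514, -0.484]
force: [0.5, 0.7, -0.8]
opening: 0.0512
```

Run:
```python
from mv import *
s=st()
for j in (-61,): print(j,row([.4505,-.2063,.12],ori(j)))
```

```text
t 1.4 pos [386.1 -21.  192.3] x [ 0.002 -0.001 -1.   ] jaw -35.4 F [ 0.5  0.7 -0.8] open 51.2 q [-0.19 -0.49  2.03 -0.    1.59  0.43]
-61 [7.2, -11.4, 16.0, 25.6, 0.1, -0.0]
```

>>> jog_arm --pt "0 -11.4 16 25.6 0 0 0.45" --pt "0 -11.4 16 25.6 0 0 0.45" --pt "3 -11.4 16 25.6 0 0 0.45" --pt "7 -11.4 16 25.6 0 0 0.45" --pt "7 -11.4 16 25.6 0 0 0.45"

```text
t: 2.02
tool_pos: [0.4474, -0.2061, 0.1181]
orientation: [0.832, 1.413, -0.831]
force: [0.4, -0.2, 0.1]
opening: 0.0513
```

Run:
```python
from mv import *
from look import *
s=st()
print(row([.4505,-.2063,.034],ori(-61)))
shot('top','top1');shot('wrist','w1')
```

```text
t 2.02 pos [ 447.4 -206.1  118.1] x [-0.006  0.004 -1.   ] jaw -61.2 F [ 0.4 -0.2  0.1] open 51.3 q [-0.54 -0.11  1.86  0.    1.39  0.53]
[8.4, 0.3, 0.2, -0.2, -0.4, 0.2]
```

View pics/w1.png

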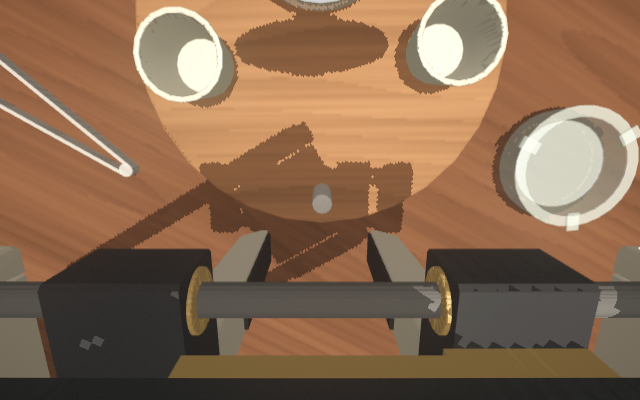

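Run:
```python
from geo import *
c=load('w1');print(onz(c,322,204,.067))
```

```text
[ 0.45181515 -0.2084409   0.067     ]
```

>>> jog_arm --pt "4.2 0.4 0.3 0 -0.4 0 0.45" --pt "8.2 0.4 0.3 0 -0.4 0 0.45" --pt "8.2 0.4 0.3 0 -0.4 0 0.9" --pt "8.2 0.4 0.3 0 -0.4 0 0.9" --pt "8.2 0.4 0.3 0 -0.4 0 0.9" --squeeze 6

```text
t: 2.75
tool_pos: [0.457, -0.2077, 0.0437]
orientation: [0.825, 1.396, -0.83]
force: [-0.4, -0.1, 0.2]
opening: 0.0258
```

Run:
```python
from mv import *
s=st()
p=s['tool_pos'][:2]-AX; r=np.linalg.norm(p);a=np.degrees(np.arctan2(p[1],p[0])); print(r,a%360)
for d in (6,15,25,35,46.5):
    b=np.radians(a+d); q=AX+r*np.array([np.cos(b),np.sin(b)]); print(d,row([*q,.036],ori(-61+d)))
```

```text
t 2.75 pos [ 457.  -207.7   43.7] x [ 0.008 -0.008 -1.   ] jaw -61.0 F [-0.4 -0.1  0.2] open 25.8 q [-0.53 -0.02  1.92 -0.    1.23  0.54]
0.11418457269368575 210.91895057097628
6 [0.8, 0.1, 1.2, -6.0, 0.6, -0.1]
15 [0.8, 0.5, 2.9, -15.0, 0.6, -0.1]
25 [0.8, 1.2, 4.8, -25.0, 0.6, -0.0]
35 [0.8, 2.3, 6.5, -35.0, 0.7, 0.0]
46.5 [0.9, 3.8, 8.1, -46.5, 0.7, 0.1]
```

>>> jog_arm --pt "0.8 -0.4 0 0 0.5 0 0.9" --pt "0.8 -0.4 0 0 0.5 0 0.9" --pt "0.8 -0.4 0 0 0.5 0 0.9"

```text
t: 3.12
tool_pos: [0.4575, -0.2122, 0.0403]
orientation: [0.829, 1.394, -0.826]
force: [0.1, 0.8, 18.0]
opening: 0.0105
```

Run:
```python
from mv import *
s=st()
p=s['tool_pos'][:2]-AX; r=np.linalg.norm(p);a=np.degrees(np.arctan2(p[1],p[0])); print(r,a%360)
for d in (5,13,24,35,46.5):
    b=np.radians(a+d); q=AX+r*np.array([np.cos(b),np.sin(b)]); print(d,row([*q,.036],ori(-61+d)))
```

```text
t 3.12 pos [ 457.5 -212.2   40.3] x [ 0.012 -0.005 -1.   ] jaw -61.0 F [ 0.1  0.8 18. ] open 10.5 q [-0.54 -0.01  1.92  0.    1.22  0.53]
0.11614919904301343 212.94392795453712
5 [0.4, 0.1, 1.0, -5.0, 0.6, -0.4]
13 [0.5, 0.5, 2.6, -13.0, 0.6, -0.4]
24 [0.5, 1.3, 4.6, -24.0, 0.6, -0.3]
35 [0.5, 2.6, 6.5, -35.0, 0.7, -0.3]
46.5 [0.5, 4.2, 8.1, -46.5, 0.7, -0.2]
```

Run:
```python
from look import *
from mv import *
shot('top','top2');shot('wrist','w2');c=shot('side','s2')
cv2.imwrite('pics/s2c.png',cv2.resize(c['frame'][130:280,230:430,::-1],None,fx=4,fy=4,interpolation=cv2.INTER_CUBIC))
st()
```

```text
t 3.27 pos [ 457.5 -212.1   40.3] x [ 0.011 -0.005 -1.   ] jaw -61.0 F [ 0.1  1.1 18.1] open 10.5 q [-0.54 -0.01  1.92  0.    1.22  0.53]
```

View pics/w2.png

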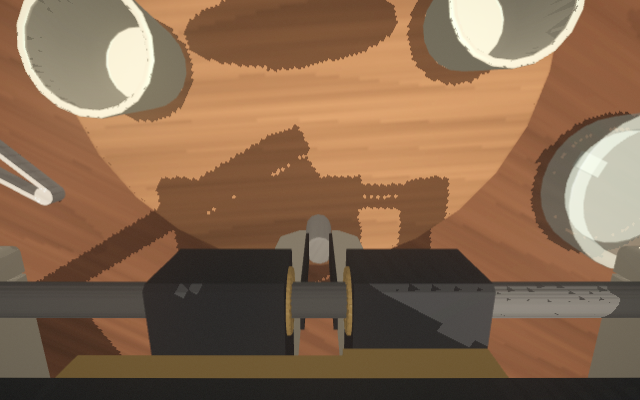

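View pics/s2c.png

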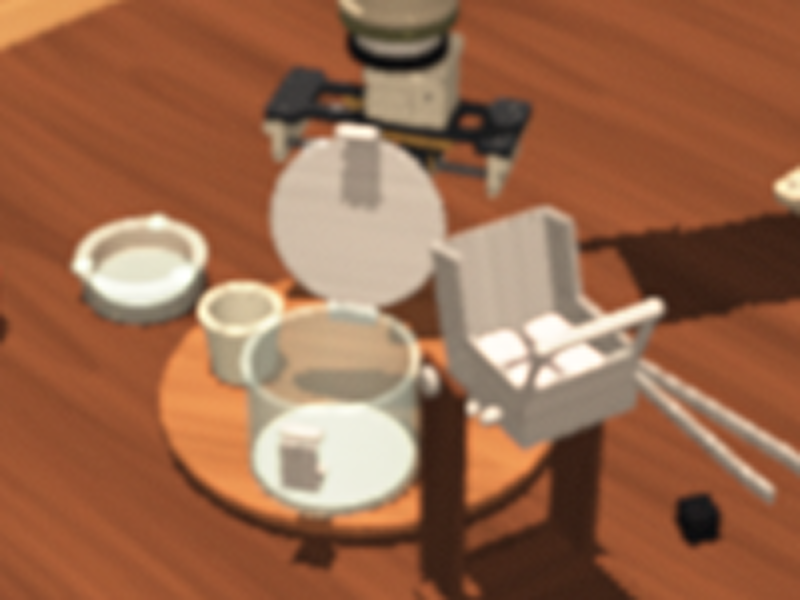

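Run:
```python
from geo import *
from mv import *
c=load('w2');s=st()
R=np.array(c['R']);o=-R.T@c['t'];print('cam',o, 'tip px',proj(c,s['tool_pos']), 'x down 27mm px',proj(c,s['tool_pos']+[0,0,.027]))
print(onz(c,318,250,.067),onz(c,318,218,.022))
c=load('top2');cv2.imwrite('pics/t2c.png',cv2.resize(c['frame'][100:260,230:390,::-1],None,fx=3.7,fy=3.7,interpolation=cv2.INTER_CUBIC))
```

```text
t 3.27 pos [ 457.5 -212.1   40.3] x [ 0.011 -0.005 -1.   ] jaw -61.0 F [ 0.1  1.1 18.1] open 10.5 q [-0.54 -0.01  1.92  0.    1.22  0.53]
cam [ 0.51444259 -0.17947316  0.23380231] tip px [316.74506649 229.12561362] x down 27mm px [317.02405548 245.54338327]
[ 0.45544439 -0.21386356  0.067     ] [ 0.45929481 -0.21220176  0.022     ]
```

View pics/t2c.png

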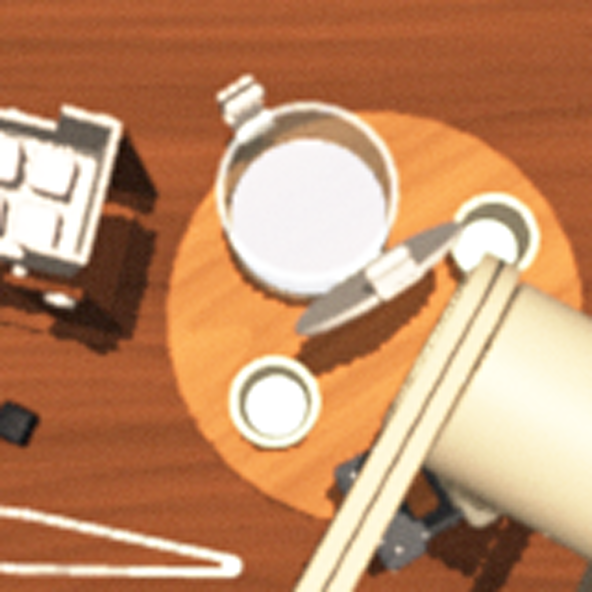

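>>> jog_arm --pt "-0.4 0 0 0 0.6 0 0.9"

```text
t: 3.4
tool_pos: [0.4583, -0.2127, 0.0458]
orientation: [0.834, 1.401, -0.822]
force: [-0.0, 0.1, -0.6]
opening: 0.0094
```

Run:
```python
from mv import *
st()
```

```text
t 3.4 pos [ 458.3 -212.7   45.8] x [ 0.008  0.004 -1.   ] jaw -61.0 F [-0.   0.1 -0.6] open 9.4 q [-0.54 -0.01  1.91  0.01  1.24  0.52]
```

Run:
```python
from look import *
from geo import *
from mv import *
c=shot('wrist','w3')
cv2.imwrite('pics/w3c.png',cv2.resize(c['frame'][190:340,220:420,::-1],None,fx=4,fy=4,interpolation=cv2.INTER_CUBIC))
s=st();print(proj(c,s['tool_pos']))
```

```text
t 3.45 pos [ 459.1 -213.4   46.8] x [ 0.01   0.003 -1.   ] jaw -61.0 F [ 0.1 -0.6  1.7] open 9.1 q [-0.54 -0.01  1.91  0.01  1.24  0.52]
[318.32433091 229.05938885]
```

View pics/w3c.png

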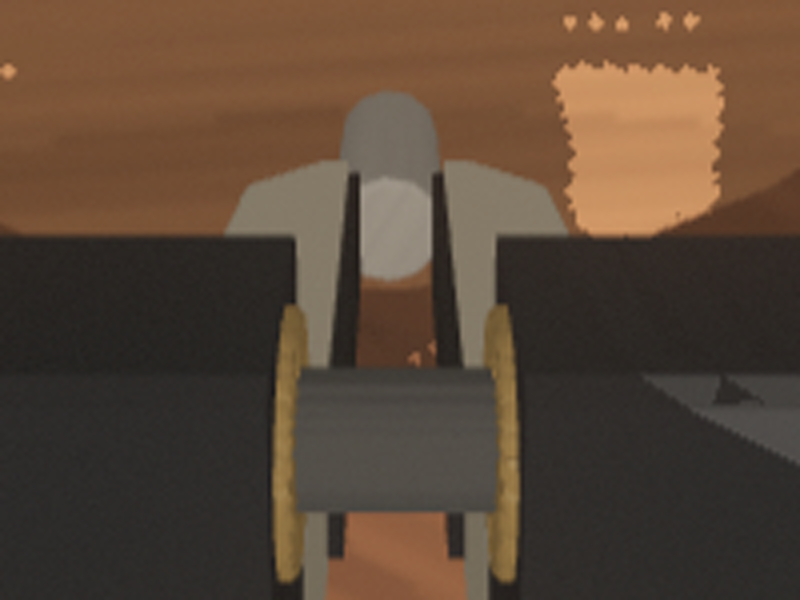

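>>> jog_arm --pt "0.4 0 0 0 0 0 0.8" --pt "0.4 0 0 0 0 0 0.8"

```text
t: 3.7
tool_pos: [0.4586, -0.2131, 0.042]
orientation: [0.835, 1.401, -0.822]
force: [-0.6, 0.3, -0.2]
opening: 0.0183
```

Run:
```python
from mv import *
s=st()
p=s['tool_pos'][:2]-AX; r=.120;a=np.degrees(np.arctan2(p[1],p[0])); print(np.linalg.norm(p),a%360, 'need',255.7-a%360)
for d in (4,12,22,32,43):
    b=np.radians(a+d); q=AX+r*np.array([np.cos(b),np.sin(b)]); print(d,row([*q,.042],ori(-61+d)))
```

```text
t 3.7 pos [ 458.6 -213.1   42. ] x [ 0.009  0.004 -1.   ] jaw -61.0 F [-0.6  0.3 -0.2] open 18.3 q [-0.54 -0.    1.91  0.01  1.23  0.52]
0.11580286338543115 213.6224459526403 need 42.07755404735968
4 [0.0, -0.3, 0.9, -4.0, 0.1, -0.5]
12 [0.0, 0.0, 2.5, -12.0, 0.1, -0.5]
22 [0.0, 0.8, 4.4, -22.0, 0.2, -0.5]
32 [0.0, 1.9, 6.2, -32.0, 0.2, -0.5]
43 [0.0, 3.5, 7.9, -43.0, 0.2, -0.5]
```

>>> jog_arm --pt "0 -0.3 0.6 -3 0 0 0.8" --pt "0 -0.2 1.6 -7.5 0 0 0.8" --pt "0 0.1 2.7 -13 0 0 0.8" --pt "0 0.5 3.7 -18 0 0 0.8" --pt "0 0.9 4.6 -23 0 0 0.8"

```text
t: 4.32
tool_pos: [0.4884, -0.2489, 0.0414]
orientation: [0.522, 1.503, -0.512]
force: [0.8, 0.9, -0.7]
opening: 0.0188
```

Run:
```python
from mv import *
s=st()
p=s['tool_pos'][:2]-AX; r=.120;a=np.degrees(np.arctan2(p[1],p[0])); print(np.linalg.norm(p),a%360, 'need',255.7-a%360)
n=255.7-a%360
for d in (5,10,15,n-3,n,n+2):
    b=np.radians(a+d); q=AX+r*np.array([np.cos(b),np.sin(b)]); print(d,row([*q,.042],ori(-38+d)))
```

```text
t 4.33 pos [ 488.4 -248.9   41.4] x [ 0.007  0.004 -1.   ] jaw -37.9 F [ 0.8  0.9 -0.7] open 18.8 q [-0.57  0.11  1.79  0.01  1.23  0.09]
0.12006679051449858 236.29783882952762 need 19.402161170472368
5 [-0.1, 0.1, 1.0, -4.9, 0.2, -0.4]
10 [-0.1, 0.3, 2.1, -9.9, 0.2, -0.4]
15 [-0.0, 0.6, 3.1, -14.9, 0.2, -0.4]
16.402161170472368 [-0.0, 0.7, 3.3, -16.3, 0.2, -0.4]
19.402161170472368 [-0.0, 1.0, 3.9, -19.3, 0.2, -0.4]
21.402161170472368 [-0.0, 1.2, 4.3, -21.3, 0.3, -0.4]
```

>>> jog_arm --pt "0 0.1 1.1 -5 0 0 0.8" --pt "0 0.3 2.1 -10 0 0 0.8" --pt "0 0.6 3.1 -15 0 0 0.8" --pt "0 1.0 3.9 -19 0 0 0.8" --pt "0 1.0 3.9 -19 0 0 0.8"

```text
t: 4.95
tool_pos: [0.5251, -0.2647, 0.0408]
orientation: [0.263, 1.55, -0.254]
force: [-0.6, -0.1, 0.2]
opening: 0.0182
```

Run:
```python
from mv import *
from look import *
s=st()
p=s['tool_pos'][:2]-AX;print(np.linalg.norm(p),np.degrees(np.arctan2(p[1],p[0]))%360)
c=shot('top','top4')
cv2.imwrite('pics/t4c.png',cv2.resize(c['frame'][100:250,190:390,::-1],None,fx=4,fy=4,interpolation=cv2.INTER_CUBIC))
```

```text
t 4.95 pos [ 525.1 -264.7   40.8] x [ 0.006  0.005 -1.   ] jaw -18.9 F [-0.6 -0.1  0.2] open 18.2 q [-0.56  0.22  1.68  0.01  1.25 -0.23]
0.11946375357854123 255.53024906165032
```

View pics/t4c.png

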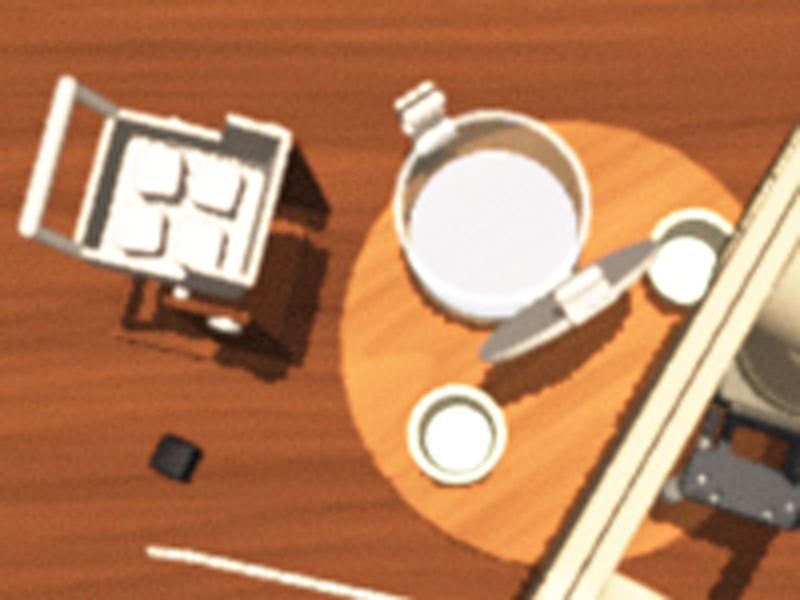

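Run:
```python
from geo import *
T=load('top0');
print(tri([(T,190+665.5/4-.5,100+494.5/4-.5),(load('w1'),322,204)]))
for n in ('w1','w2'): print(onz(load(n),*{'w1':(322,204),'w2':(318,250)}[n],.067),onz(load(n),*{'w1':(322,204),'w2':(318,250)}[n],.04))
T=load('top4');print(onz(T,190+672/4,100+488/4,.067))
```

```text
(array([ 0.45082499, -0.20781281,  0.06334567]), [np.float64(0.0011317441036282202), np.float64(0.00113174410362823)])
[ 0.45181515 -0.2084409   0.067     ] [ 0.44561353 -0.2121314   0.04      ]
[ 0.45544439 -0.21386356  0.067     ] [ 0.44589445 -0.21943028  0.04      ]
[ 0.45321926 -0.21177453  0.067     ]
```

Run:
```python
from look import *
from geo import *
from mv import *
c=shot('side','s5'); s=st()
print(proj(c,s['tool_pos']),proj(c,s['tool_pos']+[0,0,.027]))
cv2.imwrite('pics/s5c.png',cv2.resize(c['frame'][130:280,230:430,::-1],None,fx=4,fy=4,interpolation=cv2.INTER_CUBIC))
shot('wrist','w5')
```

```text
t 5.05 pos [ 524.6 -264.6   40.9] x [ 0.006  0.005 -1.   ] jaw -19.0 F [0.2 0.  0.4] open 18.9 q [-0.56  0.21  1.68  0.01  1.25 -0.23]
[300.7722433 199.919548 ] [300.46034946 192.77519076]
```

View pics/s5c.png

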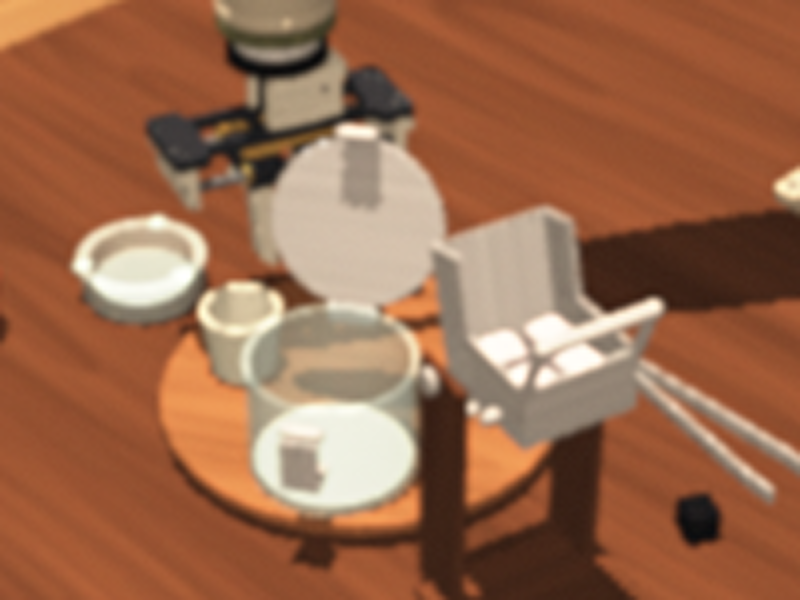

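View pics/w5.png

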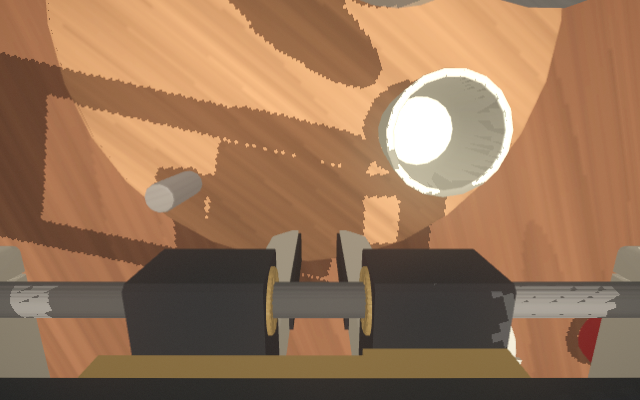

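Run:
```python
from geo import *
from mv import *
s=st();p=s['tool_pos'];R=Ro.from_rotvec(s['orientation']).as_matrix()
S=load('s5');W=load('w5');
for h in (0,.01,.02,.027):
  for sg in (-1,1):
    q=p+[0,0,h]+sg*.0095*R[:,2]
    a=proj(S,q);print(h,sg,'side crop',(a-[230,130])*4,'wrist',proj(W,q))
print('peg',onz(W,160,196,.067)); o=-np.array(W['R']).T@W['t'];print(R.T@(o-p), R.T@np.array(W['R'])[2])
```

```text
t 5.1 pos [ 524.7 -264.6   41.1] x [ 0.006  0.005 -1.   ] jaw -19.0 F [ 0.1  0.2 -0.3] open 18.8 q [-0.56  0.21  1.68  0.01  1.25 -0.23]
0 -1 side crop [294.24311905 276.44961616] wrist [302.05482225 228.29034976]
0 1 side crop [271.66218844 282.57645086] wrist [333.31443122 228.28795681]
0.01 -1 side crop [293.82541939 265.94112718] wrist [301.31041831 233.84414856]
0.01 1 side crop [271.15968234 272.04594565] wrist [334.13759918 233.84143702]
0.02 -1 side crop [293.40497125 255.35554434] wrist [300.48745456 239.98428345]
0.02 1 side crop [270.65386385 261.43780354] wrist [335.04764387 239.98119649]
0.027 -1 side crop [293.10901003 247.89936543] wrist [299.85772558 244.68285089]
0.027 1 side crop [270.29780535 253.96550496] wrist [335.74401017 244.67946012]
peg [ 0.4566934 -0.2134759  0.067    ]
[-0.19284096  0.0666514   0.00045143] [ 9.69420490e-01 -2.45405319e-01  3.77935773e-04]
```

```bash
cat >> mv.py <<'E'
OFF=.027  # real finger ends lie this far behind the reported TCP along tool x
_row=row
def row(p,o,s=None):   # p = wanted true tip
    return _row(np.array(p)+OFF*o.as_matrix()[:,0],o,s)
def tip():
    s=robot.read_state();return s['tool_pos']-OFF*Ro.from_rotvec(s['orientation']).as_matrix()[:,0]
E
python3 - <<'E'
from mv import *
print(robot.pinch_z); s=st(); print(tip(),row([.4545,-.2125,.11],ori(-57)))
E
```

```text
0.0188
t 5.1 pos [ 524.7 -264.6   41.1] x [ 0.006  0.005 -1.   ] jaw -19.0 F [ 0.1  0.2 -0.3] open 18.8 q [-0.56  0.21  1.68  0.01  1.25 -0.23]
[ 0.52452726 -0.26477722  0.06806674] [-4.2, 2.7, -8.3, 38.0, 0.1, -0.5]
```

>>> jog_arm --pt "-4.2 0 0 0 0 -0.5 0.45" --pt "-4.2 2.7 -8.3 38 0 -0.5 0.45" --pt "-4.2 2.7 -8.3 38 0 -0.5 0.45" --pt "-4.2 2.7 -8.3 38 0 -0.5 0.45" --pt "-4.2 2.7 -8.3 38 0 -0.5 0.45"

```text
t: 5.72
tool_pos: [0.4541, -0.212, 0.0829]
orientation: [0.778, 1.425, -0.78]
force: [0.1, -0.2, -0.2]
opening: 0.0513
```

Run:
```python
from mv import *
from look import *
s=st(); print(tip(),row([.4545,-.2125,.034],ori(-57)))
shot('wrist','w6')
```

```text
t 5.72 pos [ 454.1 -212.    82.9] x [ 0.001 -0.002 -1.   ] jaw -57.3 F [ 0.1 -0.2 -0.2] open 51.3 q [-0.54 -0.06  1.89 -0.    1.31  0.46]
[ 0.4540813  -0.2119706   0.10994009] [7.6, 0.0, 0.0, -0.3, 0.1, -0.0]
```

View pics/w6.png

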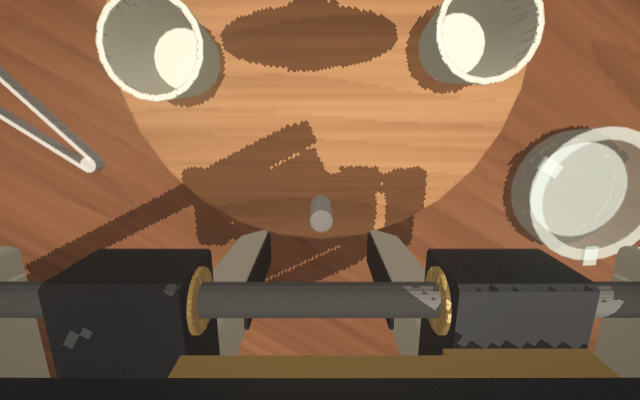

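Run:
```python
from geo import *
print(onz(load('w6'),321,222,.067))
```

```text
[ 0.45499373 -0.21467371  0.067     ]
```

>>> jog_arm --pt "3.8 0 0 0 0 0 0.45" --pt "7.6 0 0 0 0 0 0.45" --pt "7.6 0 0 0 0 0 0.8" --pt "7.6 0 0 0 0 0 0.8" --pt "7.6 0 0 0 0 0 0.8"

```text
t: 6.4
tool_pos: [0.4558, -0.2132, 0.009]
orientation: [0.78, 1.42, -0.782]
force: [0.6, -0.3, 0.4]
opening: 0.0255
```

Run:
```python
from mv import *
s=st(); print(tip())
p=tip()[:2]-AX; r=.120;a=np.degrees(np.arctan2(p[1],p[0])); print(np.linalg.norm(p),a%360, 'need',255.7-a%360)
for d in (4,8,13,18,23,28,33,38,42.5):
    b=np.radians(a+d); q=AX+r*np.array([np.cos(b),np.sin(b)]); print(d,row([*q,.036],ori(-57+d)))
```

```text
t 6.4 pos [ 455.8 -213.2    9. ] x [ 0.004 -0.004 -1.   ] jaw -57.5 F [ 0.6 -0.3  0.4] open 25.5 q [-0.54  0.04  1.94 -0.    1.16  0.47]
[ 0.45570368 -0.21309411  0.03603062]
0.11818550550693813 212.84156679891964 need 42.858433201080345
4 [0.0, -0.2, 0.8, -4.5, 0.3, -0.1]
8 [0.0, -0.1, 1.7, -8.5, 0.3, -0.1]
13 [0.0, 0.1, 2.7, -13.5, 0.3, -0.0]
18 [0.0, 0.4, 3.7, -18.5, 0.3, -0.0]
23 [0.0, 0.8, 4.7, -23.5, 0.3, -0.0]
28 [0.0, 1.3, 5.6, -28.5, 0.3, -0.0]
33 [0.0, 1.8, 6.5, -33.5, 0.3, 0.0]
38 [0.0, 2.4, 7.4, -38.5, 0.3, 0.0]
42.5 [0.1, 3.0, 8.1, -43.0, 0.3, 0.0]
```

>>> jog_arm --pt "0 -0.1 0 0 0 0 0.82" --pt "0 -0.1 0.6 -3 0 0 0.82" --pt "0 -0.1 1.5 -7.5 0 0 0.82" --pt "0 0.1 2.5 -12.5 0 0 0.82" --pt "0 0.4 3.5 -17.5 0 0 0.82"

```text
t: 7.02
tool_pos: [0.4785, -0.2411, 0.01]
orientation: [0.542, 1.496, -0.545]
force: [-1.3, 0.7, 0.2]
opening: 0.017
```

Run:
```python
from mv import *
s=st(); print(tip())
p=tip()[:2]-AX; r=.120;a=np.degrees(np.arctan2(p[1],p[0])); n=255.7-a%360; print(np.linalg.norm(p),a%360, 'need',n)
for d in (5,10,15,20,n):
    b=np.radians(a+d); q=AX+r*np.array([np.cos(b),np.sin(b)]); print(d,row([*q,.036],ori(-40+d)))
```

```text
t 7.03 pos [ 478.5 -241.1   10. ] x [ 0.005 -0.004 -1.   ] jaw -39.8 F [-1.3  0.7  0.2] open 17.0 q [-0.56  0.12  1.85 -0.    1.17  0.13]
[ 0.47834262 -0.24098466  0.03703561]
0.11973942920746536 230.19314440257267 need 25.506855597427318
5 [0.1, 0.0, 1.0, -4.8, 0.4, 0.0]
10 [0.1, 0.2, 2.1, -9.8, 0.4, 0.0]
15 [0.1, 0.4, 3.1, -14.8, 0.4, 0.1]
20 [0.1, 0.7, 4.1, -19.8, 0.4, 0.1]
25.506855597427318 [0.1, 1.1, 5.1, -25.3, 0.4, 0.1]
```

>>> jog_arm --pt "0 0 1.0 -5 0 0 0.82" --pt "0 0.2 2.1 -10 0 0 0.82" --pt "0 0.4 3.1 -15 0 0 0.82" --pt "0 0.8 4.2 -20 0 0 0.82" --pt "0 1.1 5.0 -24.5 0 0 0.82"

```text
t: 7.65
tool_pos: [0.5248, -0.2652, 0.0113]
orientation: [0.204, 1.554, -0.211]
force: [-0.3, 1.0, 0.6]
opening: 0.0168
```

>>> jog_arm --pt "0 0 0 0 0 0 0.82" --pt "0 0 0 0 0 0 0.82"

```text
t: 7.9
tool_pos: [0.525, -0.2655, 0.0119]
orientation: [0.205, 1.553, -0.212]
force: [0.4, -0.4, 0.3]
opening: 0.0167
```

Run:
```python
from mv import *
from look import *
s=st()
p=tip()[:2]-AX;print(np.linalg.norm(p),np.degrees(np.arctan2(p[1],p[0]))%360)
c=shot('top','top7')
cv2.imwrite('pics/t7c.png',cv2.resize(c['frame'][100:250,190:390,::-1],None,fx=4,fy=4,interpolation=cv2.INTER_CUBIC))
```

```text
t 7.9 pos [ 525.  -265.5   11.9] x [ 0.007 -0.005 -1.   ] jaw -15.3 F [ 0.4 -0.4  0.3] open 16.7 q [-0.55  0.25  1.7  -0.    1.19 -0.29]
0.12014268046143657 255.47321070601177
```

View pics/t7c.png

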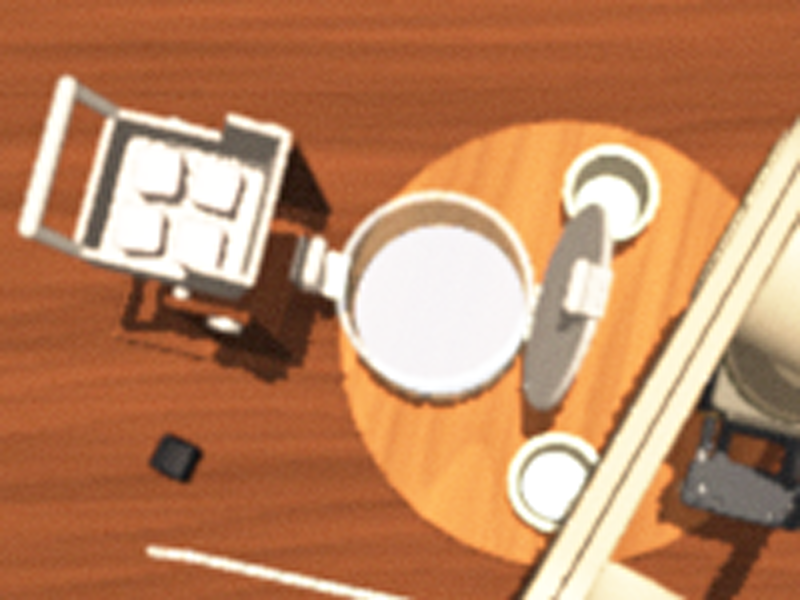

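Run:
```python
from geo import *
from mv import *
T=load('top7');tc=lambda u,v:(190+(u+.5)/4-.5,100+(v+.5)/4-.5)
w=lambda u,v,z: np.round(onz(T,*tc(u,v),z)*1000,1)
print('bucket',w(436,290,.114),w(338,290,.114),w(533,290,.114),w(436,192,.114),'drop',AX+.085*E)
print('catch',w(311,263,.114)); print('lip corners',w(290,130,.262),w(242,293,.262),'exp lip',AX+.168*E)
print('bar',w(67,85,.26),w(32,230,.26),'exp',AX+.285*E)
for z in (.255,.26,.265): print(w(49.5,157.5,z))
```

```text
bucket [575.5 -66.8 114. ] [576.8  -7.3 114. ] [ 574.3 -125.7  114. ] [636.2 -67.8 114. ] drop [ 0.57599492 -0.06663366]
catch [593.8   9.  114. ]
lip corners [637.7   1.8 262. ] [552.1  27.1 262. ] exp lip [0.59649583 0.01379464]
bar [664.7 118.7 260. ] [587.8 136.2 260. ] exp [0.62539472 0.12716948]
[627.3 128.9 255. ]
[626.1 127.5 260. ]
[624.8 126.1 265. ]
```

Run:
```python
from mv import *
print(row([.525,-.2655,.33],ori(-15.3)),row([.626,.1275,.33],ori(75.7)))
```

```text
[-29.1, -0.1, 0.2, 0.1, 0.4, 0.2] [-29.3, 40.5, -0.3, -90.9, 0.2, 0.5]
```

>>> jog_arm --pt "-3 0 0 0 0 0 0.5" --pt "-9 0 0 0 0 0 0.5" --pt "-15 0 0 -10 0 0 0.5" --pt "-21 0 0 -20 0 0 0.5" --pt "-27 0 0 -30 0 0 0.5"

```text
t: 8.57
tool_pos: [0.5224, -0.2636, 0.2839]
orientation: [-0.211, 1.555, 0.201]
force: [1.1, -0.9, -0.5]
opening: 0.0463
```

Run:
```python
from mv import *
st();print(tip(),row([.626,.1275,.33],ori(75.7)))
```

```text
t 8.57 pos [ 522.4 -263.6  283.9] x [ 0.006 -0.005 -1.   ] jaw 15.0 F [ 1.1 -0.9 -0.5] open 46.3 q [-0.55  0.06  1.4  -0.    1.68 -0.82]
[ 0.52223939 -0.26347175  0.31085243] [-2.1, 35.1, 20.1, -60.7, 0.0, 0.5]
```

>>> jog_arm --pt "-2 35 20 -60.7 0 0.5 0.5" --pt "-2 35 20 -60.7 0 0.5 0.5" --pt "-2 35 20 -60.7 0 0.5 0.5" --pt "-2 35 20 -60.7 0 0.5 0.5" --pt "-2 35 20 -60.7 0 0.5 0.5"

```text
t: 9.2
tool_pos: [0.6016, 0.04, 0.298]
orientation: [-0.932, 1.361, 0.931]
force: [1.0, -1.2, 0.1]
opening: 0.0465
```

Run:
```python
from mv import *
st();print(tip(),row([.626,.1275,.32],ori(75.7)))
```

```text
t 9.2 pos [601.6  40.  298. ] x [ 0.002 -0.    -1.   ] jaw 68.7 F [ 1.  -1.2  0.1] open 46.5 q [-0.02  0.12  1.31 -0.    1.71 -1.22]
[0.60153221 0.0399728  0.32499736] [0.5, 0.9, 9.0, -7.0, 0.0, 0.1]
```

>>> jog_arm --pt "0 0.9 9 -7 0 0 0.5" --pt "0 0.9 9 -7 0 0 0.5" --pt "0 0.9 9 -7 0 0 0.5"

```text
t: 9.57
tool_pos: [0.6254, 0.1294, 0.2975]
orientation: [-1.026, 1.315, 1.025]
force: [0.4, -0.9, 0.5]
opening: 0.0463
```

Run:
```python
from mv import *
from look import *
st();print(tip(),row([.626,.1275,.241],ori(75.7)))
shot('wrist','w8');c=shot('side','s8')
cv2.imwrite('pics/s8c.png',cv2.resize(c['frame'][100:280,270:470,::-1],None,fx=3.3,fy=3.3,interpolation=cv2.INTER_CUBIC))
```

```text
t 9.57 pos [625.4 129.4 297.5] x [ 0.001  0.    -1.   ] jaw 75.9 F [ 0.4 -0.9  0.5] open 46.3 q [ 0.12  0.22  1.2  -0.    1.72 -1.2 ]
[0.62536663 0.12936597 0.32446936] [8.3, -0.1, -0.2, 0.2, 0.0, 0.0]
```

View pics/w8.png

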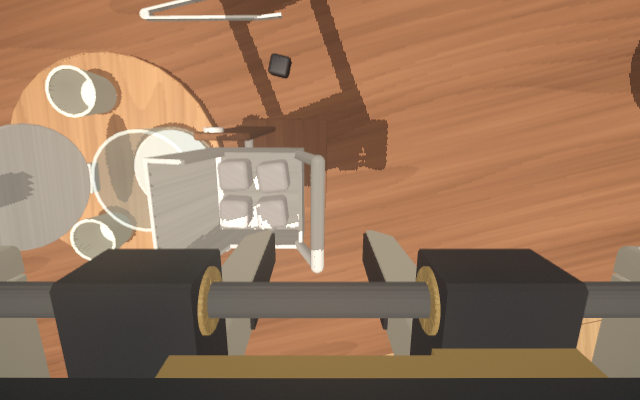

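View pics/s8c.png

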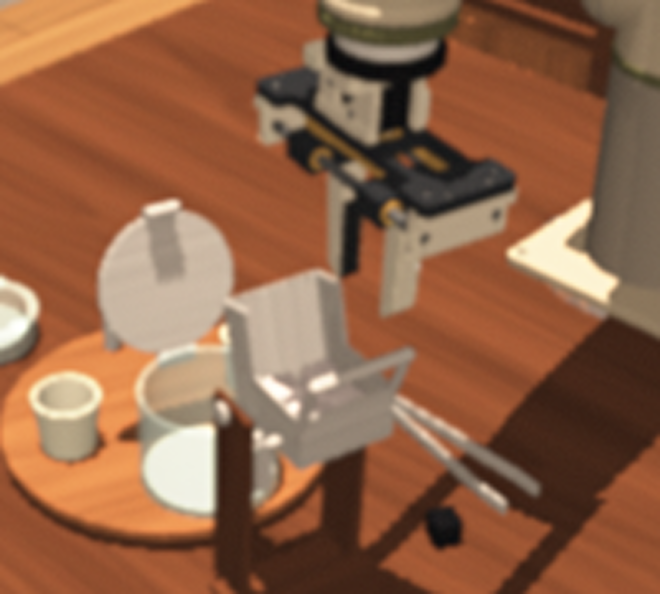

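Run:
```python
from geo import *
W=load('w8')
a=onz(W,317,162,.26);b=onz(W,318,263,.26);print(a,b,np.linalg.norm(a-b),(a+b)/2)
```

```text
[0.59018072 0.1360487  0.26      ] [0.66367168 0.11825952 0.26      ] 0.07561332711633195 [0.6269262  0.12715411 0.26      ]
```

>>> jog_arm --pt "4.2 -0.1 -0.2 0 0 0 0.5" --pt "8.4 -0.1 -0.2 0 0 0 0.5" --pt "8.4 -0.1 -0.2 0 0 0 0.95" --pt "8.4 -0.1 -0.2 0 0 0 0.95" --pt "8.4 -0.1 -0.2 0 0 0 0.95" --squeeze 5

```text
t: 10.3
tool_pos: [0.6275, 0.1242, 0.217]
orientation: [-1.026, 1.313, 1.02]
force: [-0.0, -0.2, 0.5]
opening: 0.0209
```

>>> jog_arm --pt "0 0 0 0 0 0 0.95" --pt "0 0 0 0 0 0 0.95"

```text
t: 10.55
tool_pos: [0.6283, 0.126, 0.2193]
orientation: [-1.026, 1.308, 1.02]
force: [-0.1, 5.9, 1.7]
opening: 0.0096
```

Run:
```python
from mv import *
from look import *
st();print(tip(), (tip()[:2]-PV)@E, (tip()[:2]-PV)@[-E[1],E[0]])
```

```text
t 10.55 pos [628.3 126.  219.3] x [ 0.009  0.003 -1.   ] jaw 75.8 F [-0.1  5.9  1.7] open 9.6 q [ 0.12  0.22  1.34  0.    1.57 -1.21]
[0.62805837 0.12594277 0.2463051 ] 0.09446922011521755 -0.0028841201367190497
```

```bash
cat >> mv.py <<'E'
def bar(a): return -.095*np.cos(a)+.080*np.sin(a), .080*np.cos(a)+.095*np.sin(a)
def ang():  # skip angle from tip position along the dump direction
    x=-(tip()[:2]-PV)@E
    g=np.linspace(-.2,2.2,2401); return g[np.argmin(abs(bar(g)[0]-x))]
def brow(a,dz=-.017,lat=0):
    x,z=bar(a); q=PV-E*x+lat*np.array([-E[1],E[0]])
    return row([*q,.180+z+dz],ori(np.degrees(TH)))
E
python3 - <<'E'
from mv import *
print(ang())
for a in (0,.1,.2,.3,.45,.6,.75,.9): print(a,brow(a,-.015,-.002))
E
```

```text
0.007000000000000034
0 [0.1, 0.1, 0.0, 0.1, 0.3, 0.4]
0.1 [-0.8, 0.1, -0.8, 0.1, 0.3, 0.4]
0.2 [-1.6, 0.1, -1.7, 0.1, 0.3, 0.4]
0.3 [-2.3, 0.1, -2.7, 0.1, 0.3, 0.4]
0.45 [-3.2, 0.1, -4.4, 0.1, 0.3, 0.4]
0.6 [-3.9, 0.1, -6.1, 0.1, 0.3, 0.4]
0.75 [-4.2, 0.1, -7.9, 0.1, 0.3, 0.4]
0.9 [-4.3, 0.1, -9.8, 0.1, 0.3, 0.4]
```

>>> jog_arm --pt "-0.8 0 -0.9 0 0 0 0.95" --pt "-1.6 0 -1.8 0 0 0 0.95" --pt "-2.3 0 -2.8 0 0 0 0.95" --pt "-3.2 0 -4.4 0 0 0 0.95" --pt "-3.9 0 -6.1 0 0 0 0.95"

```text
t: 11.18
tool_pos: [0.6129, 0.0653, 0.2589]
orientation: [-1.026, 1.308, 1.019]
force: [0.9, 1.2, -0.6]
opening: 0.0097
```

Run:
```python
from mv import *
st();print(ang(),tip())
for a in (.7,.85,1.0,1.15,1.3): print(a,brow(a,-.015,-.002))
```

```text
t 11.18 pos [612.9  65.3 258.9] x [ 0.009  0.002 -1.   ] jaw 75.7 F [ 0.9  1.2 -0.6] open 9.7 q [ 0.02  0.15  1.35  0.    1.64 -1.3 ]
0.6110000000000002 [0.61265991 0.06526617 0.28594737]
0.7 [-0.1, 0.1, -1.1, 0.0, 0.2, 0.5]
0.85 [-0.3, 0.1, -2.9, 0.0, 0.2, 0.5]
1.0 [-0.2, 0.1, -4.8, 0.0, 0.2, 0.5]
1.15 [0.1, 0.1, -6.6, 0.0, 0.2, 0.5]
1.3 [0.8, 0.1, -8.4, 0.0, 0.2, 0.5]
```

>>> jog_arm --pt "-0.1 0.1 -1.3 0 0 0 0.95" --pt "-0.3 0.1 -3 0 0 0 0.95" --pt "-0.2 0.1 -4.8 0 0 0 0.95" --pt "0.1 0.1 -6.6 0 0 0 0.95" --pt "0.6 0.1 -8.1 0 0 0 0.95"

```text
t: 11.8
tool_pos: [0.5912, -0.0142, 0.2515]
orientation: [-1.025, 1.309, 1.02]
force: [0.9, 0.3, -2.9]
opening: 0.0097
```

Run:
```python
from mv import *
from look import *
st();print(ang(),tip())
for a in (1.4,1.5,1.6,1.7,1.8,1.9,2.0): print(a,brow(a,-.015,-.002))
c=shot('side','s9')
cv2.imwrite('pics/s9c.png',cv2.resize(c['frame'][100:280,240:440,::-1],None,fx=3.3,fy=3.3,interpolation=cv2.INTER_CUBIC))
```

```text
t 11.8 pos [591.2 -14.2 251.5] x [ 0.008  0.002 -1.   ] jaw 75.7 F [ 0.9  0.3 -2.9] open 9.7 q [-0.11  0.08  1.43  0.    1.62 -1.43]
1.2900000000000005 [ 0.5910105  -0.01430034  0.27852238]
1.4 [0.6, -0.0, -1.2, 0.0, 0.2, 0.4]
1.5 [1.3, -0.0, -2.3, 0.0, 0.2, 0.4]
1.6 [2.1, -0.0, -3.2, 0.0, 0.2, 0.4]
1.7 [2.9, 0.0, -4.1, 0.0, 0.2, 0.4]
1.8 [3.9, 0.0, -4.9, 0.0, 0.2, 0.4]
1.9 [4.9, 0.0, -5.6, 0.0, 0.2, 0.4]
2.0 [6.0, 0.0, -6.2, 0.0, 0.2, 0.4]
```

View pics/s9c.png

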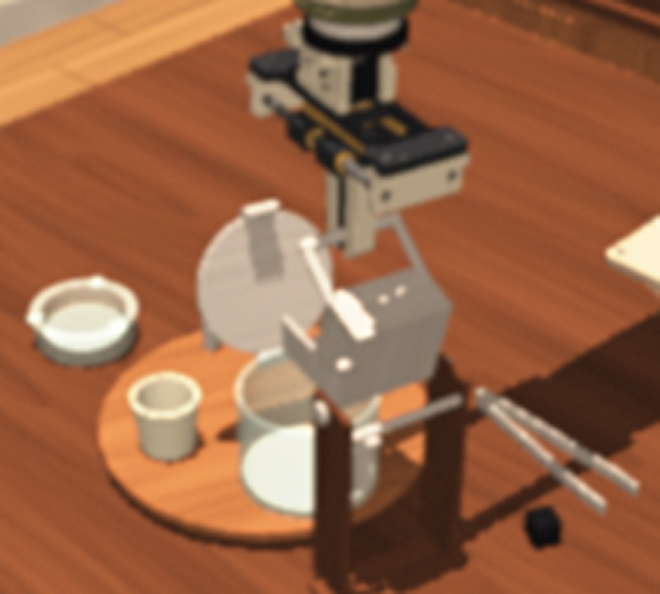

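>>> jog_arm --pt "0.7 0 -1.4 0 0 0 0.95" --pt "1.7 0 -2.8 0 0 0 0.95" --pt "2.9 0 -4.1 0 0 0 0.95" --pt "4.4 0 -5.3 0 0 0 0.95" --pt "5.6 0 -6.0 0 0 0 0.95"

```text
t: 12.48
tool_pos: [0.5758, -0.0738, 0.1928]
orientation: [-1.023, 1.311, 1.021]
force: [2.3, 10.3, 8.0]
opening: 0.0111
```

>>> jog_arm --pt "0.1 0 -0.1 0 0 0 0.95" --pt "0.1 0 -0.1 0 0 0 0.95"

```text
t: 12.72
tool_pos: [0.5759, -0.073, 0.1915]
orientation: [-1.022, 1.308, 1.022]
force: [1.6, 9.8, -0.5]
opening: 0.0103
```

Run:
```python
from mv import *
from look import *
st();print(ang(),tip())
c=shot('side','s10')
cv2.imwrite('pics/s10c.png',cv2.resize(c['frame'][100:280,240:440,::-1],None,fx=3.3,fy=3.3,interpolation=cv2.INTER_CUBIC))
shot('wrist','w10')
```

```text
t 12.72 pos [575.9 -73.  191.5] x [ 0.007  0.005 -1.   ] jaw 75.7 F [ 1.6  9.8 -0.5] open 10.3 q [-0.22  0.07  1.55  0.01  1.51 -1.54]
1.9840000000000007 [ 0.57571117 -0.07318059  0.21849383]
```

View pics/s10c.png

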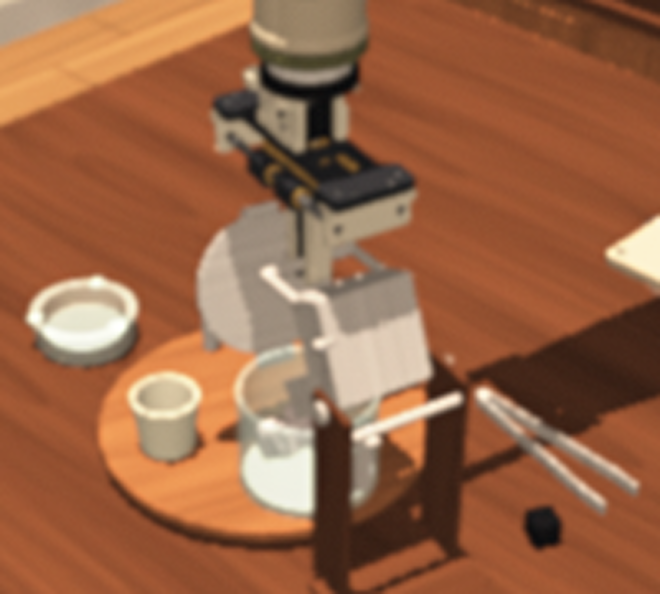

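View pics/w10.png

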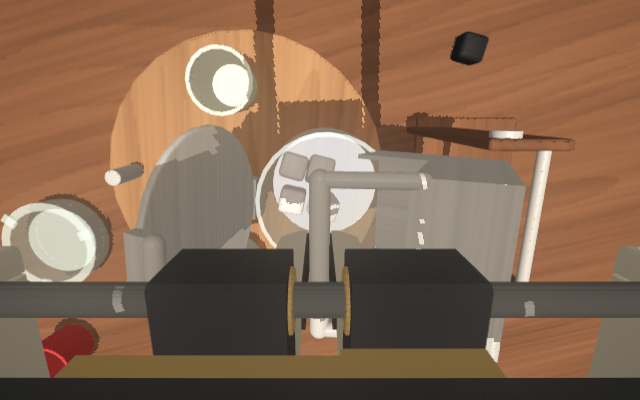

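Run:
```python
from mv import *
for a in (1.9,1.75,1.6,1.45,1.3): print(a,brow(a,-.015,-.002))
```

```text
1.9 [-1.0, -0.1, 0.5, 0.0, 0.4, 0.3]
1.75 [-2.6, -0.1, 1.6, 0.0, 0.4, 0.3]
1.6 [-3.9, -0.1, 2.9, 0.0, 0.4, 0.3]
1.45 [-5.0, -0.1, 4.3, 0.0, 0.4, 0.3]
1.3 [-5.9, -0.1, 6.0, 0.0, 0.4, 0.3]
```

>>> jog_arm --pt "-1 -0.1 0.5 0 0 0 0.95" --pt "-2.6 -0.1 1.6 0 0 0 0.95" --pt "-3.9 -0.1 2.9 0 0 0 0.95" --pt "-5 -0.1 4.3 0 0 0 0.95" --pt "-5.9 -0.1 6 0 0 0 0.95"

```text
t: 13.45
tool_pos: [0.5923, -0.0148, 0.253]
orientation: [-1.024, 1.307, 1.02]
force: [-0.7, -2.6, 1.1]
opening: 0.0096
```

Run:
```python
from mv import *
from look import *
st();print(ang(),tip())
for a in (1.2,1.05,.9,.75,.6): print(a,brow(a,-.015,-.002))
shot('wrist','w11')
```

```text
t 13.45 pos [592.3 -14.8 253. ] x [ 0.009  0.004 -1.   ] jaw 75.7 F [-0.7 -2.6  1.1] open 9.6 q [-0.12  0.08  1.43  0.01  1.62 -1.44]
1.2930000000000004 [ 0.59208164 -0.01487273  0.27996402]
1.2 [-0.3, 0.1, 1.1, 0.0, 0.4, 0.5]
1.05 [-0.7, 0.1, 2.9, 0.0, 0.4, 0.5]
0.9 [-0.9, 0.1, 4.7, 0.0, 0.4, 0.5]
0.75 [-0.8, 0.1, 6.6, 0.0, 0.4, 0.5]
0.6 [-0.4, 0.1, 8.4, 0.0, 0.4, 0.5]
```

View pics/w11.png

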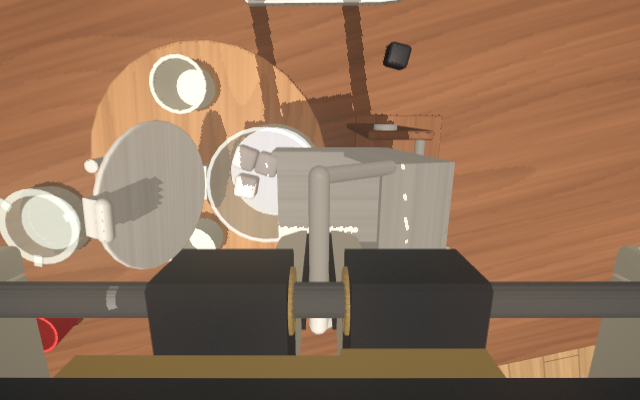

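>>> jog_arm --pt "-0.3 0.1 1.1 0 0 0 0.95" --pt "-0.7 0.1 2.9 0 0 0 0.95" --pt "-0.9 0.1 4.7 0 0 0 0.95" --pt "-0.8 0.1 6.6 0 0 0 0.95" --pt "-0.4 0.1 8.4 0 0 0 0.95"

```text
t: 14.12
tool_pos: [0.6128, 0.0709, 0.258]
orientation: [-1.024, 1.304, 1.022]
force: [1.5, -0.6, -1.0]
opening: 0.0099
```

Run:
```python
from mv import *
st();print(ang(),tip())
for a in (.5,.4,.3,.2,.1,0,-.03): print(a,brow(a,-.015,-.002))
```

```text
t 14.12 pos [612.8  70.9 258. ] x [ 0.01   0.006 -1.   ] jaw 75.8 F [ 1.5 -0.6 -1. ] open 9.9 q [ 0.03  0.15  1.35  0.01  1.63 -1.3 ]
0.5670000000000002 [0.61251106 0.07075712 0.28502492]
0.5 [0.4, -0.0, 0.8, 0.1, 0.5, 0.5]
0.4 [1.0, -0.0, 1.9, 0.1, 0.5, 0.5]
0.3 [1.6, -0.0, 3.0, 0.1, 0.5, 0.5]
0.2 [2.3, -0.0, 4.0, 0.1, 0.5, 0.5]
0.1 [3.1, -0.0, 4.9, 0.1, 0.5, 0.5]
0 [4.1, -0.0, 5.7, 0.1, 0.5, 0.5]
-0.03 [4.3, -0.0, 6.0, 0.1, 0.5, 0.5]
```

>>> jog_arm --pt "0.4 0 0.9 0 0 0 0.95" --pt "1.0 0 1.9 0 0 0 0.95" --pt "1.6 0 2.9 0 0 0 0.95" --pt "2.3 0 3.9 0 0 0 0.95" --pt "3.0 0 4.8 0 0 0 0.95"

```text
t: 14.75
tool_pos: [0.6249, 0.1181, 0.2279]
orientation: [-1.025, 1.304, 1.022]
force: [2.1, 0.1, 0.9]
opening: 0.0101
```

>>> jog_arm --pt "0.5 0 0.5 0 0 0 0.95" --pt "1.0 0 1.0 0 0 0 0.95" --pt "1.0 0 1.0 0 0 0 0.95"

```text
t: 15.12
tool_pos: [0.6271, 0.1277, 0.217]
orientation: [-1.024, 1.306, 1.023]
force: [0.8, -0.3, -0.7]
opening: 0.0098
```

Run:
```python
from mv import *
from look import *
st();print(ang(),tip())
for a in (0,-.03): print(a,brow(a,-.015,-.002))
c=shot('side','s12')
cv2.imwrite('pics/s12c.png',cv2.resize(c['frame'][100:280,240:440,::-1],None,fx=3.3,fy=3.3,interpolation=cv2.INTER_CUBIC))
shot('wrist','w12')
```

```text
t 15.12 pos [627.1 127.7 217. ] x [ 0.009  0.006 -1.   ] jaw 75.8 F [ 0.8 -0.3 -0.7] open 9.8 q [ 0.12  0.22  1.34  0.    1.57 -1.21]
-0.008999999999999952 [0.6268233  0.12758311 0.24396808]
0 [-0.1, -0.1, -0.1, 0.1, 0.4, 0.4]
-0.03 [0.2, -0.1, 0.1, 0.1, 0.4, 0.4]
```

View pics/s12c.png

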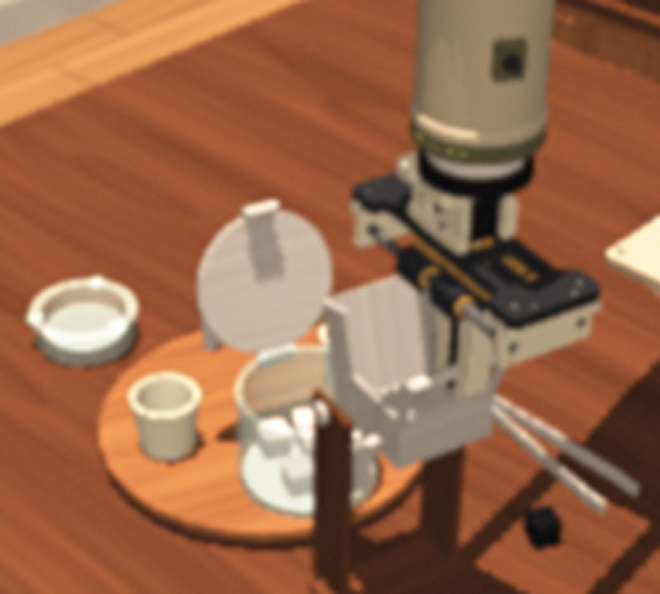

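View pics/w12.png

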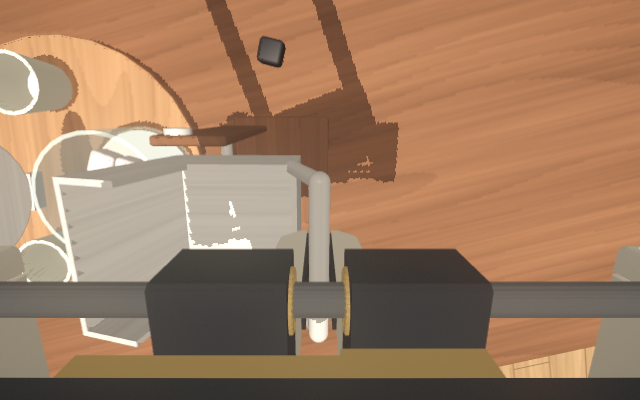

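>>> jog_arm --pt "0 0 0.2 0 0 0 0.95" --pt "0 0 0.1 0 0 0 0.6" --pt "0 0 0.1 0 0 0 0.6" --pt "-5 0 0.1 0 0 0 0.6" --pt "-11 0 0.1 0 0 0 0.6"

```text
t: 15.85
tool_pos: [0.6252, 0.1278, 0.3272]
orientation: [-1.023, 1.309, 1.025]
force: [0.3, 0.7, -0.5]
opening: 0.0367
```

Run:
```python
from mv import *
from look import *
st();print(tip())
c=shot('top','top13')
cv2.imwrite('pics/t13c.png',cv2.resize(c['frame'][100:250,190:390,::-1],None,fx=4,fy=4,interpolation=cv2.INTER_CUBIC))
c=shot('side','s13')
cv2.imwrite('pics/s13c.png',cv2.resize(c['frame'][100:280,240:440,::-1],None,fx=3.3,fy=3.3,interpolation=cv2.INTER_CUBIC))
```

```text
t 15.85 pos [625.2 127.8 327.2] x [ 0.005  0.005 -1.   ] jaw 75.8 F [ 0.3  0.7 -0.5] open 36.7 q [ 0.12  0.22  1.15  0.    1.77 -1.2 ]
[0.62502448 0.12764314 0.35416959]
```

View pics/t13c.png

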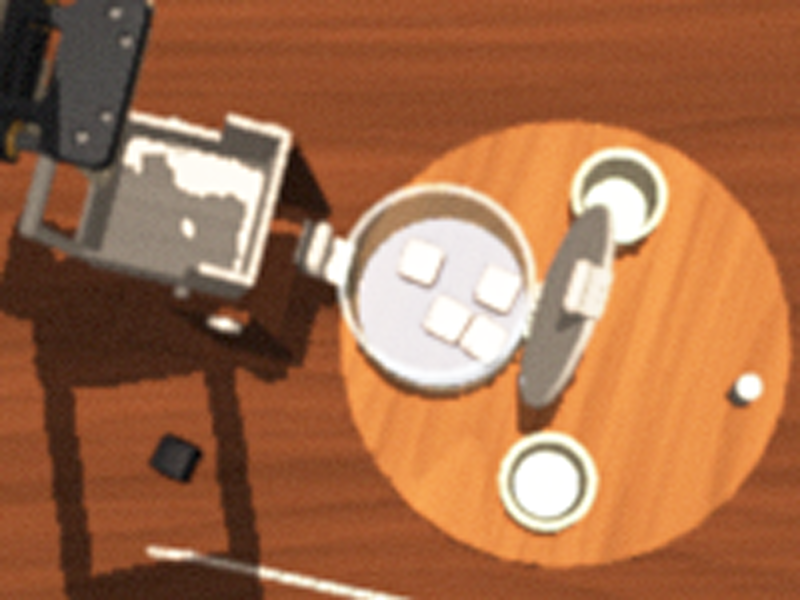

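View pics/s13c.png

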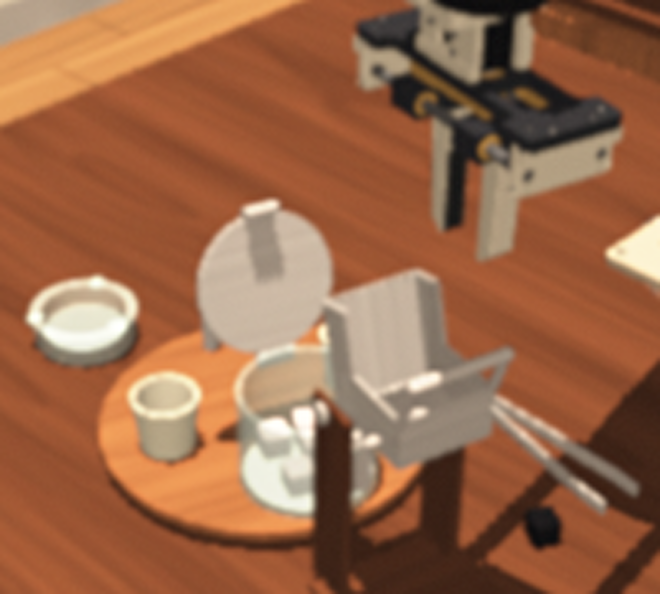

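Run:
```python
from geo import *
from mv import *
T=load('top13');tc=lambda u,v:(190+(u+.5)/4-.5,100+(v+.5)/4-.5)
w=lambda u,v,z: onz(T,*tc(u,v),z)
p=w(748,387,.067)[:2];d=p-AX;print(p,np.linalg.norm(d),np.degrees(np.arctan2(d[1],d[0]))%360-180)
b=w(439,285,.114)[:2];d=b-AX;print(b,np.linalg.norm(d),np.degrees(np.arctan2(d[1],d[0])))
print('lid',w(608,208,.222),w(530,404,.18),w(588,288,.23), 'cups',w(620,195,.076)[:2]-AX,w(548,482,.076)[:2]-AX)
B=np.radians(73);u=np.array([np.cos(B),np.sin(B)])
for r in (-.06,-.04,.04): print(r,AX+r*u)
```

```text
[ 0.51685893 -0.26106532] 0.11837811397448521 71.20416073147527
[ 0.57858409 -0.06862774] 0.08376102819082626 73.64643024514206
lid [ 0.60119213 -0.16564671  0.222     ] [ 0.49880793 -0.12130272  0.18      ] [ 0.55605483 -0.15314712  0.23      ] cups [ 0.08530068 -0.03404588] [-0.09572978  0.01613336]
-0.06 [ 0.5374577  -0.20637829]
-0.04 [ 0.54330513 -0.18725219]
0.04 [ 0.56669487 -0.11074781]
```

```bash
cat >> mv.py <<'E'
B=np.radians(72.5);U=np.array([np.cos(B),np.sin(B)])
def rad(r): return AX+r*U
E
python3 - <<'E'
from mv import *
print(row([*rad(-.065),.35],ori(-17.5)))
E
```

```text
[1.0, 0.8, -35.2, 93.3, 1.5, 0.3]
```

>>> jog_arm --pt "0.5 0.8 -35.2 93.3 1.5 0.3 1" --pt "0.5 0.8 -35.2 93.3 1.5 0.3 1" --pt "0.5 0.8 -35.2 93.3 1.5 0.3 1" --pt "0.5 0.8 -35.2 93.3 1.5 0.3 1" --pt "0.5 0.8 -35.2 93.3 1.5 0.3 1"

```text
t: 16.58
tool_pos: [0.5443, -0.1756, 0.3281]
orientation: [-0.299, 1.545, 0.297]
force: [0.1, -0.6, 0.2]
opening: 0.0005
```

Run:
```python
from mv import *
st();print(tip(),row([*rad(-.065),.32],ori(-17.5)))
```

```text
t 16.57 pos [ 544.3 -175.6  328.1] x [ 0.005  0.    -1.   ] jaw 21.8 F [ 0.1 -0.6  0.2] open 0.5 q [-0.4   0.03  1.34  0.    1.76 -0.78]
[ 0.54417845 -0.17562074  0.35510446] [3.5, -2.9, -2.2, 39.3, 0.3, 0.0]
```

>>> jog_arm --pt "0 -3 -2.2 39.3 0.3 0 1" --pt "0 -3 -2.2 39.3 0.3 0 1" --pt "5 -3 -2.2 39.3 0.3 0 1" --pt "10 -3 -2.2 39.3 0.3 0 1" --pt "16.5 -3 -2.2 39.3 0.3 0 1"

```text
t: 17.2
tool_pos: [0.5369, -0.212, 0.1657]
orientation: [0.241, 1.553, -0.242]
force: [0.3, -0.3, -0.4]
opening: 0.0005
```

Run:
```python
from mv import *
from look import *
st();print(tip(),(tip()[:2]-AX)@U)
for r,z in ((-.03,.19),(-.01,.19),(.01,.19),(.03,.19),(.045,.19),(.06,.19),(.02,.3)):print(r,row([*rad(r),z],ori(-17.5)))
c=shot('side','s14')
cv2.imwrite('pics/s14c.png',cv2.resize(c['frame'][100:280,240:440,::-1],None,fx=3.3,fy=3.3,interpolation=cv2.INTER_CUBIC))
```

```text
t 17.2 pos [ 536.9 -212.   165.7] x [ 0.004 -0.001 -1.   ] jaw -17.6 F [ 0.3 -0.3 -0.4] open 0.5 q [-0.47  0.08  1.59  0.    1.47 -0.16]
[ 0.53681951 -0.21192217  0.19268065] -0.06547691880693784
-0.03 [0.3, 3.5, -0.2, -0.1, 0.2, 0.0]
-0.01 [0.3, 5.5, -0.2, -0.1, 0.2, 0.0]
0.01 [0.3, 7.5, -0.2, -0.1, 0.2, 0.0]
0.03 [0.3, 9.5, -0.2, -0.1, 0.2, 0.0]
0.045 [0.3, 11.0, -0.2, -0.1, 0.2, 0.0]
0.06 [0.3, 12.5, -0.2, -0.1, 0.2, 0.0]
0.02 [-10.7, 8.5, -0.1, -0.1, 0.2, 0.0]
```

View pics/s14c.png

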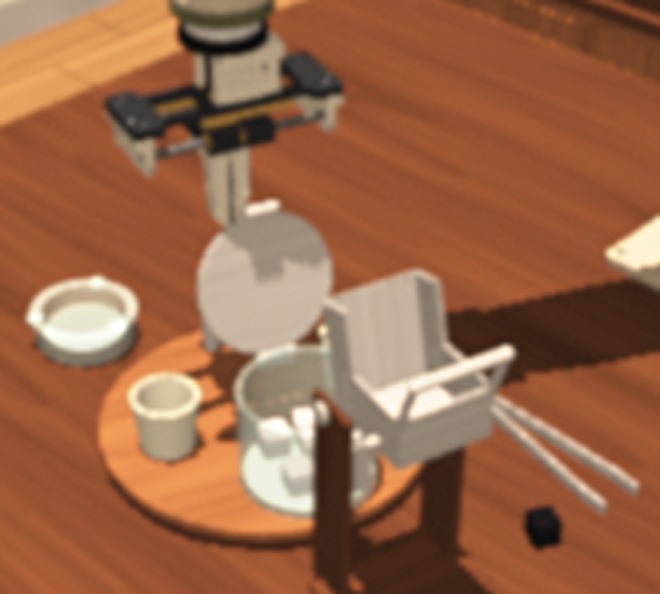

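>>> jog_arm --pt "0 3.5 -0.2 0 0 0 1" --pt "0 5 -0.2 0 0 0 1" --pt "0 6.3 -0.2 0 0 0 1" --pt "0 7.6 -0.2 0 0 0 1" --pt "0 8.8 -0.2 0 0 0 1"

```text
t: 17.88
tool_pos: [0.5568, -0.1245, 0.1554]
orientation: [0.244, 1.566, -0.238]
force: [0.1, -1.8, 0.5]
opening: 0.0003
```

Run:
```python
from mv import *
from look import *
st();print(tip(),(tip()[:2]-AX)@U)
c=shot('side','s15')
cv2.imwrite('pics/s15c.png',cv2.resize(c['frame'][100:280,240:440,::-1],None,fx=3.3,fy=3.3,interpolation=cv2.INTER_CUBIC))
```

```text
t 17.88 pos [ 556.8 -124.5  155.4] x [-0.008  0.005 -1.   ] jaw -17.6 F [ 0.1 -1.8  0.5] open 0.3 q [-0.31  0.08  1.61  0.    1.46 -0.  ]
[ 0.55706863 -0.12459125  0.18240773] 0.02390108458950951
```

View pics/s15c.png

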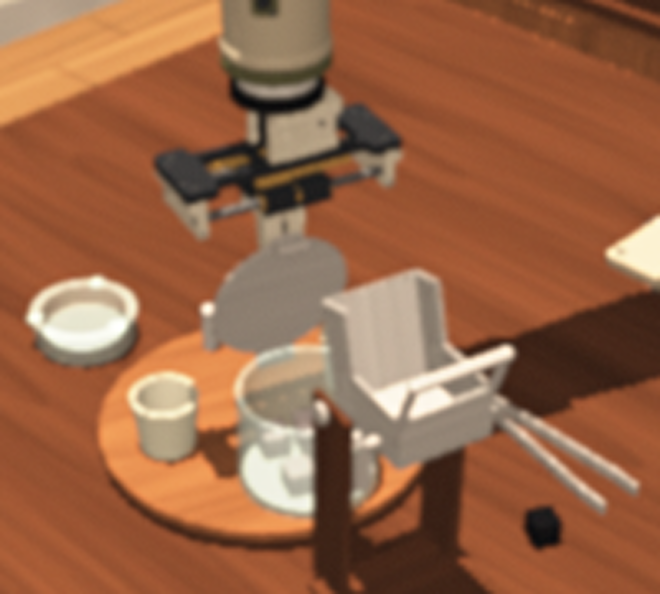

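>>> jog_arm --pt "-0.5 1 0 0 0 0 1" --pt "-1 2 0 0 0 0 1" --pt "-1 2.5 0 0 0 0 1" --pt "-1 2.5 0 0 0 0 1" --pt "-1 2.5 0 0 0 0 1"

```text
t: 18.55
tool_pos: [0.5644, -0.0994, 0.1649]
orientation: [0.244, 1.567, -0.237]
force: [-0.2, -0.3, 0.2]
opening: 0.0004
```

Run:
```python
from mv import *
from look import *
st();print(tip(),(tip()[:2]-AX)@U)
print(row([*rad(.02),.24],ori(-17.5)))
c=shot('side','s16')
cv2.imwrite('pics/s16c.png',cv2.resize(c['frame'][100:280,240:440,::-1],None,fx=3.3,fy=3.3,interpolation=cv2.INTER_CUBIC))
```

```text
t 18.55 pos [564.4 -99.4 164.9] x [-0.009  0.006 -1.   ] jaw -17.5 F [-0.2 -0.3  0.2] open 0.4 q [-0.27  0.08  1.59  0.    1.48  0.04]
[ 0.56463319 -0.09950808  0.1919304 ] 0.050098037836613166
[-4.8, -3.0, 0.5, -0.0, -0.6, -0.2]
```

View pics/s16c.png

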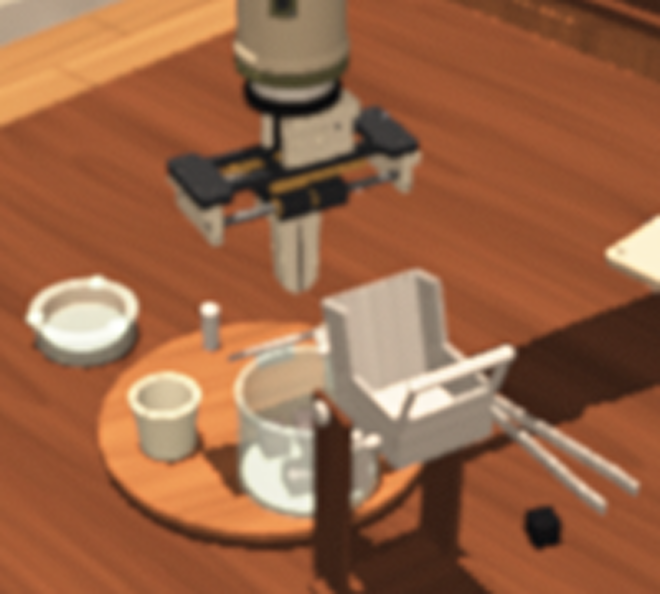

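Run:
```python
from mv import *
print(row([*rad(.08),.20],ori(-17.5,28,252.5)))
```

```text
[-1.1, 4.3, 0.6, -0.2, -0.6, 27.8]
```

>>> jog_arm --pt "-1.1 1.5 0.4 0 -0.6 9.5 1" --pt "-1.1 3 0.5 0 -0.6 18.5 1" --pt "-1.1 4.3 0.6 0 -0.6 27.8 1" --pt "-1.1 4.3 0.6 0 -0.6 27.8 1" --pt "-1.1 4.3 0.6 0 -0.6 27.8 1"

```text
t: 19.23
tool_pos: [0.583, -0.0609, 0.1759]
orientation: [0.608, 1.451, 0.138]
force: [0.1, 0.4, 0.3]
opening: 0.0004
```

Run:
```python
from mv import *
from look import *
st();print(tip(),(tip()[:2]-AX)@U)
c=shot('side','s17')
cv2.imwrite('pics/s17c.png',cv2.resize(c['frame'][100:280,240:440,::-1],None,fx=3.3,fy=3.3,interpolation=cv2.INTER_CUBIC))
c=shot('top','top17')
cv2.imwrite('pics/t17c.png',cv2.resize(c['frame'][100:250,190:390,::-1],None,fx=4,fy=4,interpolation=cv2.INTER_CUBIC))
```

```text
t 19.23 pos [583.  -60.9 175.9] x [ 0.141  0.444 -0.885] jaw -17.7 F [0.1 0.4 0.3] open 0.4 q [-0.52  0.11  1.63  0.47  1.52 -0.26]
[ 0.57921165 -0.07286372  0.19977188] 0.07989304374669225
```

View pics/s17c.png

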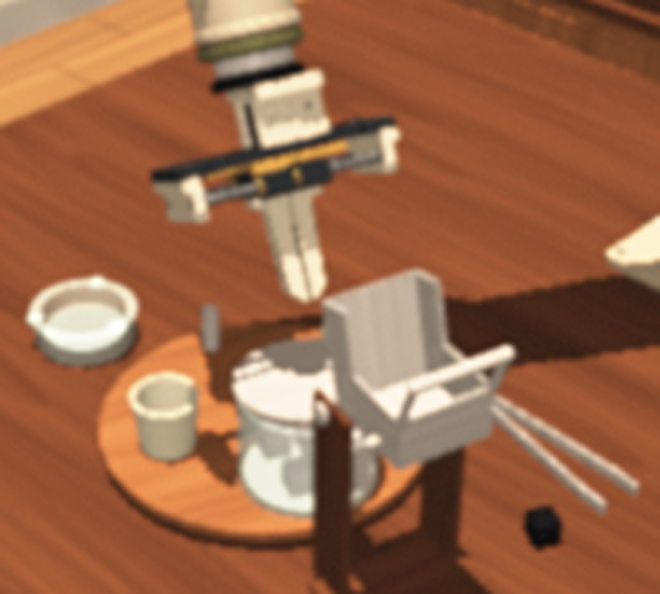

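View pics/t17c.png

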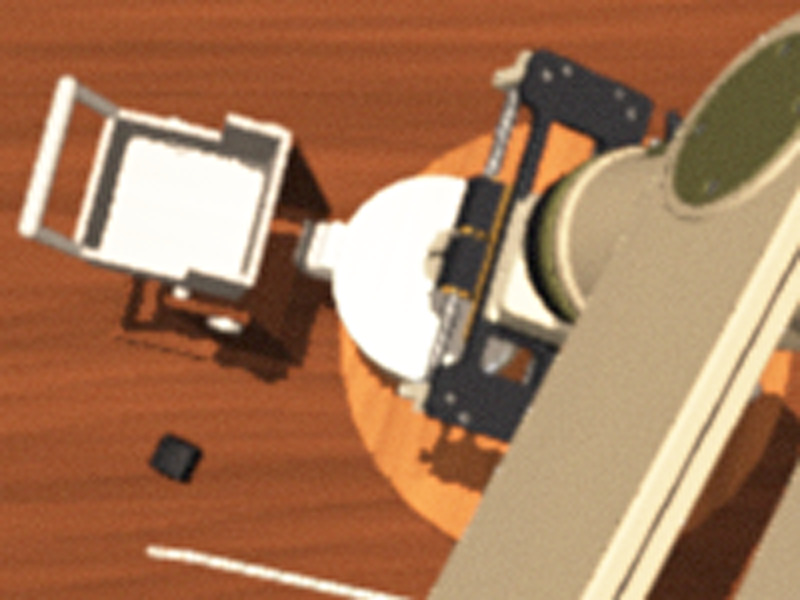

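Run:
```python
from mv import *
o=ori(-17.5,28,252.5)
for r,z in ((.13,.20),(.13,.14),(.13,.13),(.13,.12),(.13,.116)): print(z,row([*rad(r),z],o))
```

```text
0.2 [2.3, 4.3, -0.1, -0.1, 0.1, 0.2]
0.14 [7.6, 1.5, -0.1, -0.1, 0.1, 0.2]
0.13 [8.5, 1.1, -0.1, -0.1, 0.1, 0.2]
0.12 [9.4, 0.6, -0.1, -0.1, 0.1, 0.2]
0.116 [9.8, 0.4, -0.1, -0.1, 0.1, 0.2]
```

>>> jog_arm --pt "2.3 4.3 0 0 0 0 1" --pt "5 2.9 0 0 0 0 1" --pt "7.6 1.5 0 0 0 0 1" --pt "7.6 1.5 0 0 0 0 1"

```text
t: 19.82
tool_pos: [0.5967, -0.0117, 0.1145]
orientation: [0.606, 1.455, 0.141]
force: [0.7, 0.1, 0.9]
opening: 0.0007
```

Run:
```python
from mv import *
from look import *
st();print(tip(),(tip()[:2]-AX)@U)
o=ori(-17.5,28,252.5)
for r,z in ((.13,.13),(.13,.124),(.13,.12),(.13,.116)): print(z,row([*rad(r),z],o))
c=shot('side','s18')
cv2.imwrite('pics/s18c.png',cv2.resize(c['frame'][100:280,240:440,::-1],None,fx=3.3,fy=3.3,interpolation=cv2.INTER_CUBIC))
shot('wrist','w18')
```

```text
t 19.82 pos [596.7 -11.7 114.5] x [ 0.137  0.445 -0.885] jaw -17.5 F [0.7 0.1 0.9] open 0.7 q [-0.43  0.15  1.69  0.49  1.39 -0.24]
[ 0.59303    -0.02375609  0.13840042] 0.13088308308007726
0.13 [0.7, -0.5, 0.2, -0.1, -0.2, 0.2]
0.124 [1.2, -0.7, 0.2, -0.1, -0.2, 0.2]
0.12 [1.6, -0.9, 0.2, -0.1, -0.2, 0.2]
0.116 [1.9, -1.1, 0.2, -0.1, -0.2, 0.2]
```

View pics/s18c.png

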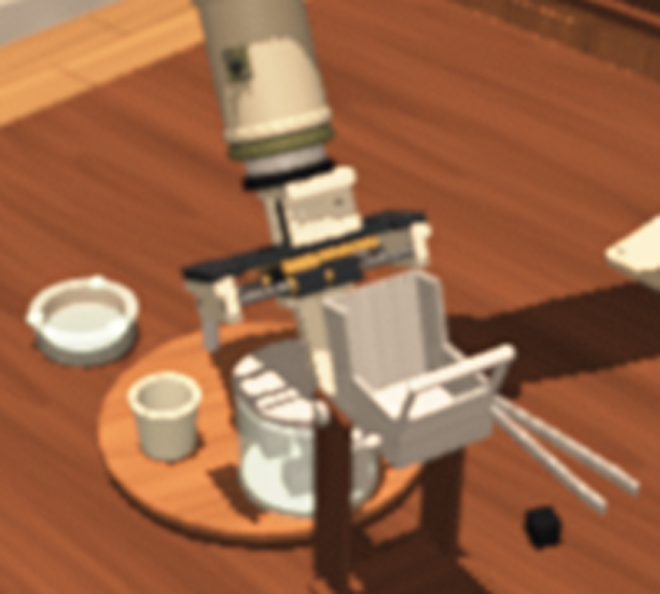

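View pics/w18.png

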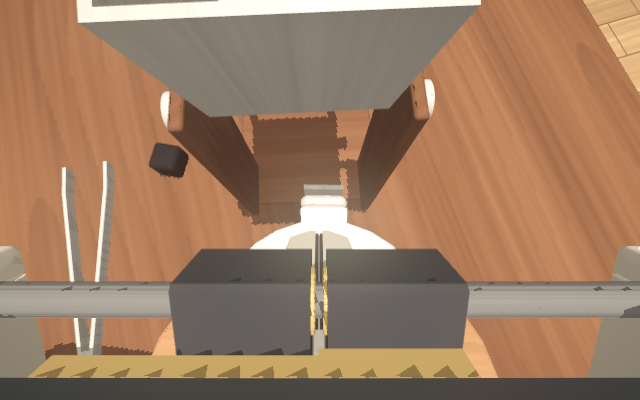

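>>> jog_arm --pt "0.7 -0.4 0 0 0 0 1" --pt "1.1 -0.6 0 0 0 0 1" --pt "1.4 -0.8 0 0 0 0 1" --pt "1.6 -0.9 0 0 0 0 1"

```text
t: 20.42
tool_pos: [0.6003, -0.0137, 0.1013]
orientation: [0.604, 1.446, 0.141]
force: [0.1, -0.5, 0.2]
opening: 0.0005
```

Run:
```python
from mv import *
st();print(tip(),(tip()[:2]-AX)@U)
```

```text
t 20.43 pos [600.3 -13.7 101.3] x [ 0.145  0.443 -0.884] jaw -17.5 F [ 0.1 -0.5  0.2] open 0.5 q [-0.43  0.17  1.7   0.49  1.36 -0.25]
[ 0.59640757 -0.02571121  0.12522041] 0.13003410419708458
```

>>> jog_arm --pt "0.4 -0.2 0 0 0 0 1" --pt "0.8 -0.4 0 0 0 0 1" --pt "0.8 -0.4 0 0 0 0 1"

```text
t: 20.8
tool_pos: [0.6056, -0.0155, 0.099]
orientation: [0.602, 1.434, 0.141]
force: [-1.0, -4.4, 27.2]
opening: 0.0002
```

Run:
```python
from mv import *
st();print(tip(),(tip()[:2]-AX)@U)
```

```text
t 20.8 pos [605.6 -15.5  99. ] x [ 0.156  0.441 -0.884] jaw -17.6 F [-1.  -4.4 27.2] open 0.2 q [-0.43  0.18  1.7   0.5   1.34 -0.26]
[ 0.60135695 -0.02740179  0.12285259] 0.12991008076464425
```

>>> jog_arm --pt "-1 0 0 0 0 0 1" --pt "-4 0 0 0 0 0 1" --pt "-9 0 0 0 0 0 1" --pt "-15 0 0 0 0 0 1" --pt "-20 0 0 0 0 0 1"

```text
t: 21.42
tool_pos: [0.5738, -0.105, 0.2776]
orientation: [0.601, 1.434, 0.14]
force: [0.5, 0.5, 1.2]
opening: 0.0007
```

Run:
```python
from mv import *
from look import *
st();print(tip())
for n in('side','wrist','top'): shot(n,n+'20')
import cv2
from geo import *
cv2.imwrite('pics/s20c.png',cv2.resize(load('side20')['frame'][130:280,240:440,::-1],None,fx=4,fy=4,interpolation=cv2.INTER_CUBIC))
cv2.imwrite('pics/s17d.png',cv2.resize(load('s17')['frame'][180:260,300:360,::-1],None,fx=7,fy=7,interpolation=cv2.INTER_CUBIC))
cv2.imwrite('pics/s20d.png',cv2.resize(load('side20')['frame'][180:260,300:360,::-1],None,fx=7,fy=7,interpolation=cv2.INTER_CUBIC))
```

```text
t 21.43 pos [ 573.8 -105.   277.6] x [ 0.157  0.44  -0.884] jaw -17.7 F [0.5 0.5 1.2] open 0.7 q [-0.59  0.07  1.48  0.47  1.7  -0.25]
[ 0.56958193 -0.11683277  0.30151853]
```

View pics/s20c.png

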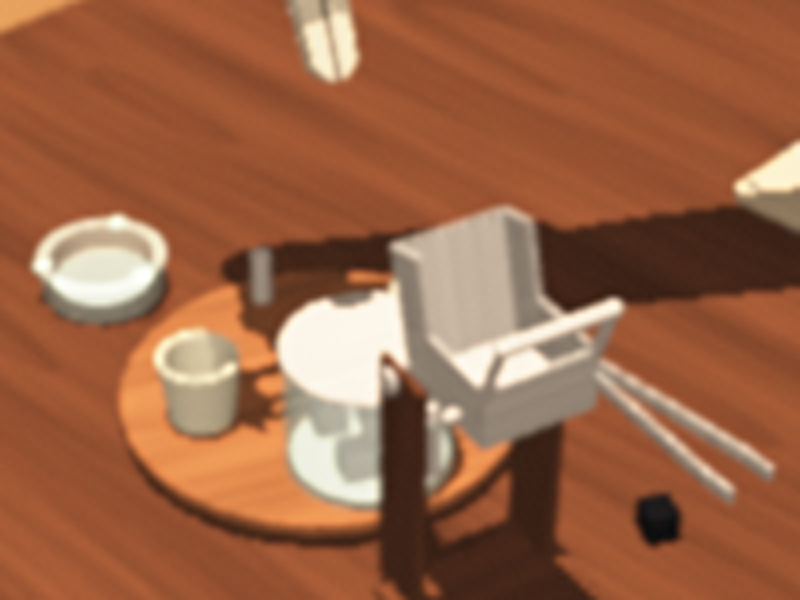

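View pics/s20d.png

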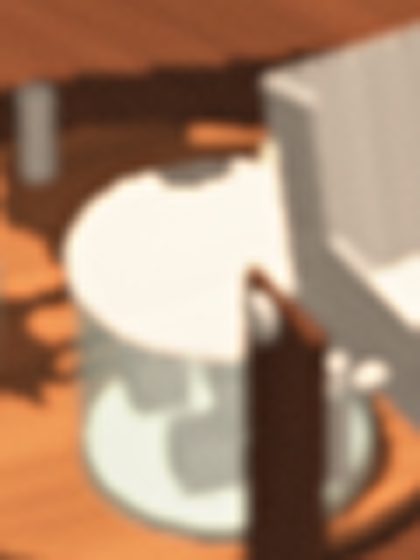

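View pics/s17d.png

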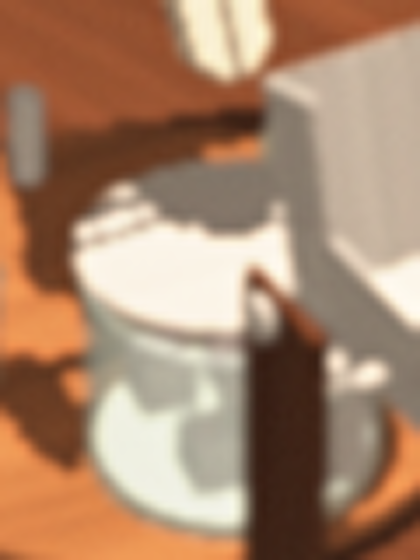

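View pics/wrist20.png

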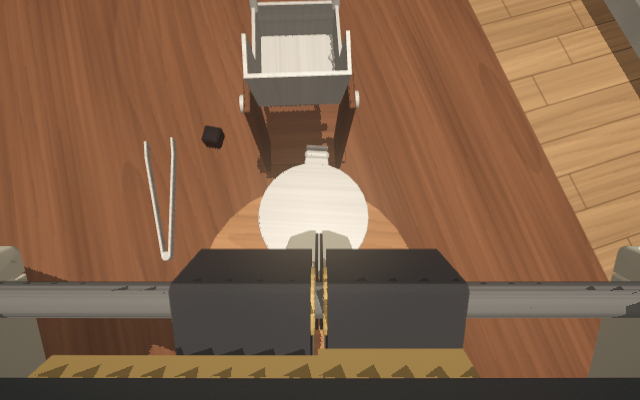

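Run:
```python
from mv import *
from geo import *
o=ori(-17.5,28,252.5)
for z in (.15,.135,.128,.124,.120): print(z,row([*rad(.13),z],o))
for n in ('top13','top20'):
  T=load(n); cv2.imwrite(f'pics/{n}c.png',cv2.resize(T['frame'][100:250,190:390,::-1],None,fx=4,fy=4,interpolation=cv2.INTER_CUBIC))
```

```text
0.15 [17.9, 1.3, -1.0, 0.4, 1.3, 0.2]
0.135 [19.3, 0.6, -1.1, 0.4, 1.3, 0.2]
0.128 [19.9, 0.3, -1.1, 0.4, 1.3, 0.2]
0.124 [20.2, 0.1, -1.1, 0.4, 1.3, 0.2]
0.12 [20.6, -0.1, -1.1, 0.4, 1.3, 0.2]
```

View pics/top20c.png

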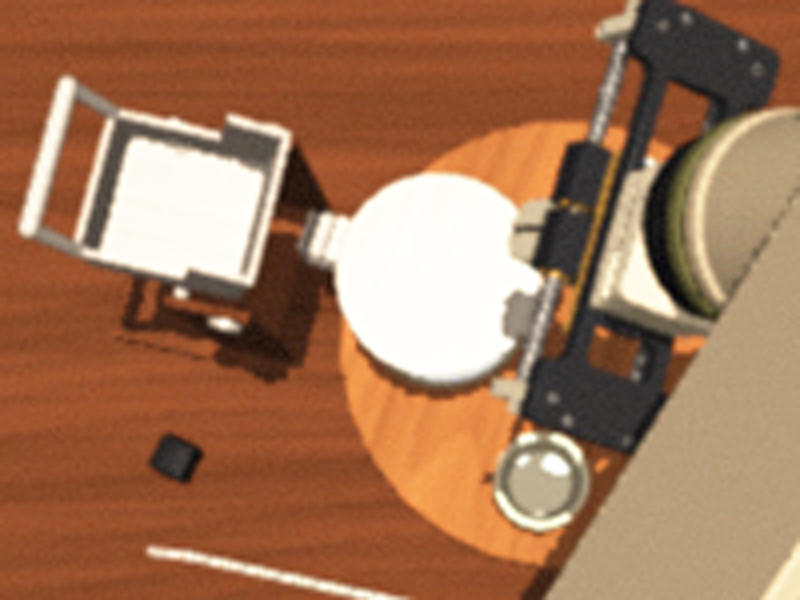

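>>> jog_arm --pt "6 1.3 -1 0.4 1.3 0 1" --pt "12 1.3 -1 0.4 1.3 0 1" --pt "17.9 1.3 -1 0.4 1.3 0 1" --pt "19.2 0.6 -1 0.4 1.3 0 1" --pt "19.6 0.4 -1 0.4 1.3 0 1"

```text
t: 22.2
tool_pos: [0.5974, -0.0134, 0.1056]
orientation: [0.606, 1.455, 0.141]
force: [0.0, -0.7, 0.3]
opening: 0.0004
```

Run:
```python
from mv import *
st();print(tip())
o=ori(-17.5,28,252.5)
for z in (.128,.124,.120): print(z,row([*rad(.13),z],o))
```

```text
t 22.2 pos [597.4 -13.4 105.6] x [ 0.137  0.445 -0.885] jaw -17.5 F [ 0.  -0.7  0.3] open 0.4 q [-0.43  0.17  1.7   0.49  1.37 -0.25]
[ 0.59369522 -0.02540013  0.12949772]
0.128 [0.2, -0.0, 0.0, -0.1, -0.2, 0.2]
0.124 [0.5, -0.2, 0.0, -0.1, -0.2, 0.2]
0.12 [0.9, -0.4, 0.0, -0.1, -0.2, 0.2]
```

>>> jog_arm --pt "0.3 -0.1 0 0 0 0 1" --pt "0.5 -0.2 0 0 0 0 1" --pt "0.5 -0.2 0 0 0 0 1"

```text
t: 22.58
tool_pos: [0.5982, -0.0136, 0.1012]
orientation: [0.606, 1.453, 0.14]
force: [-0.2, -0.4, -0.1]
opening: 0.0007
```

>>> jog_arm --pt "0.2 -0.1 0 0 0 0 1" --pt "0.2 -0.1 0 0 0 0 1"

```text
t: 22.82
tool_pos: [0.5991, -0.0139, 0.1002]
orientation: [0.606, 1.451, 0.141]
force: [-0.4, -0.6, 4.5]
opening: 0.0008
```

>>> jog_arm --pt "0.4 -0.2 0 0 0 0 1" --pt "0.6 -0.3 0 0 0 0 1"

```text
t: 23.08
tool_pos: [0.6032, -0.0151, 0.0989]
orientation: [0.604, 1.441, 0.141]
force: [-2.3, -4.0, 30.0]
opening: 0.0002
```

>>> jog_arm --pt "-1 0 0 0 0 0 1" --pt "-4 0 0 0 0 0 1" --pt "-10 0 0 0 0 0 1" --pt "-16 0 0 0 0 0 1" --pt "-22 0 0 0 0 0 1"

```text
t: 23.7
tool_pos: [0.5696, -0.1133, 0.295]
orientation: [0.604, 1.442, 0.141]
force: [0.7, 0.1, -0.3]
opening: 0.0006
```

>>> jog_arm --pt "-5 -5 0 0 0 0 1" --pt "-5 -10 0 0 0 0 1" --pt "-5 -16 0 0 0 0 1" --pt "-5 -16 0 0 0 0 1" --pt "-5 -16 0 0 0 0 1"

```text
t: 24.32
tool_pos: [0.52, -0.2703, 0.2645]
orientation: [0.605, 1.442, 0.141]
force: [1.0, 0.2, 0.1]
opening: 0.0006
```

Run:
```python
from mv import *
from look import *
st();print(tip())
c=shot('side','s21'); cv2.imwrite('pics/s21c.png',cv2.resize(c['frame'][130:280,200:440,::-1],None,fx=3.3,fy=3.3,interpolation=cv2.INTER_CUBIC))
c=shot('top','top21')
```

```text
t 24.32 pos [ 520.  -270.3  264.5] x [ 0.149  0.443 -0.884] jaw -17.6 F [1.  0.2 0.1] open 0.6 q [-0.85  0.24  1.32  0.43  1.82 -0.49]
[ 0.51600162 -0.28231216  0.28838604]
```

View pics/s21c.png

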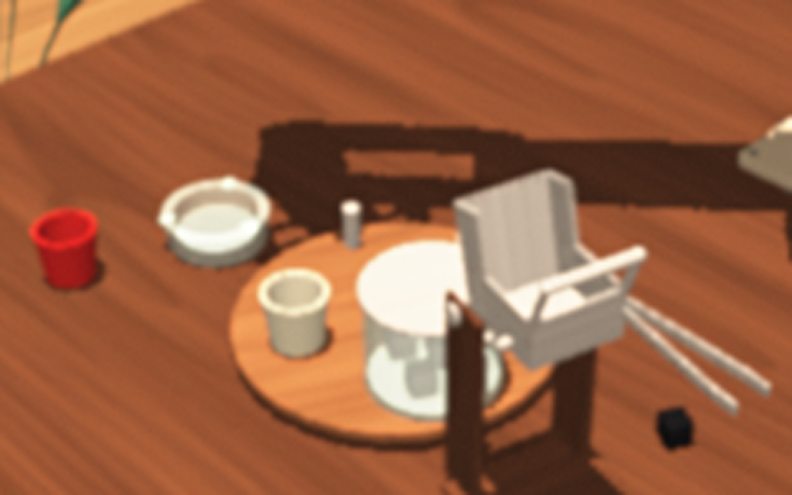

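View pics/top21.png

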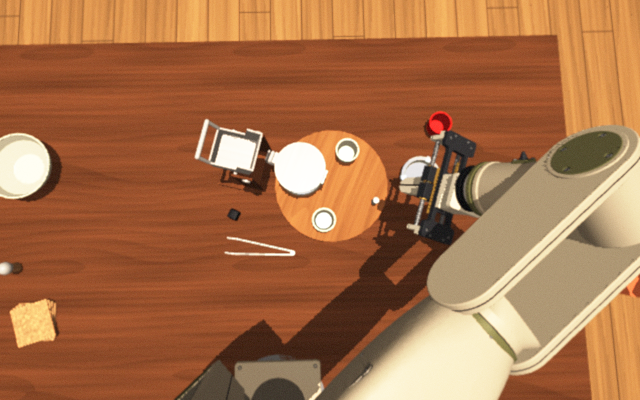

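The side view shows the lid flat and flush on the bucket (crop 420,285), the cubes inside it, the skip upright (540,270) and one cup standing (295,310). The top view shows both cups standing at (346,150) and (324,220), the tongs and ashtray in place, and the arm clear.

```bash
python3 -c "
from plant import ticket
print(ticket.close_job())"
```

```text
the job is handed in; nothing more can be done
None
```

The job was handed in at about 24 s with every step done; the hand-in gives no verdict.

**What I did**
- **Turntable:** I turned it by the peg about 46° until the bucket's mouth measured within 1 mm of the drop point.
- **Skip:** I gripped the bar and tipped it to about 1.98 rad. All four cubes show in the bucket in the top view. I then eased it back in the grip to about 0 rad, at roughly 1 rad/s.
- **Lid:** I pushed it past upright, and it fell onto its catch. I then pressed the far edge with the tool leaned back.

**Last checks**
- **Lid:** It looks flush with no gap. A second press met a solid stop at the clicked height (about 30 N, no give), so I judge it clicked. That is inferred from force and height; I could not read the lid angle.
- **Skip and cups:** The skip is upright and empty, and both cups stand on the platter.
- **Ashtray and tongs:** The last top view shows no visible shift. I did not measure them, and the gripper partly hid the ashtray in that view.
- **Arm:** It is clear of everything.

**What disagreed**
- **Tool position:** The real finger ends lie about 27 mm behind the reported TCP. My first try at the peg therefore pressed on its top (18 N) and swept over it. I worked out the offset from the pictures and that contact, and used it from then on.
- **Platter drift:** It turned back a few degrees after I released the peg and during the lid work. The bucket now points at about 70–72° instead of 75.7°. The judging only needs that alignment while the skip is tipped.

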